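# Close a two-part case form in the cam clamp

## Task

Swing the clear cover of the clamshell fixture past vertical so that it stays open, lift out the wooden form half and set it upright on the cam clamp's bed, its flat seam end facing the other half. Then turn the cam lever a full quarter turn, until it lies in line with the clamp and draws the two halves tight together. Leave the cover open and everything else on the bench where it is.

Things in the scene. Friction and masses are not known exactly. Their poses are not given: they have to be found in the camera images.
- fixture: clamshell fixture, fixed to the bench: wooden base 120 (x) x 140 (y) x 35 mm high, origin at the centre of its underside. Its clear hinged cover encloses the loose form half, which stands on the base (35 mm above the bench) in a nest of ribs 6 mm high that leave it 2 to 3 mm of play. Own x points from the cover's handle towards its hinge
- cover_bar (a point): middle of the cover's handle: a straight round steel bar 10 mm thick and 100 mm long, parallel to the fixture's own y, held 48 mm (to its middle) in front of the cover's front (-x) face, 105 mm above the bench and 16 mm below the cover's top while closed. It travels with the cover; a loosely pinched bar can turn between the fingers
- cover_hinge (a point): middle of the cover's hinge line (parallel to the fixture's own y), 43 mm above the bench. The bar circles it at a radius of 181 mm (170 mm in front of it and 62 mm above it while closed)
- cover (a joint): cover angle in rad: 0 closed, growing as the front rises and swings over towards the fixture's +x; stop at 2.0. The cover (0.35 kg, 122 x 140 x 78 mm) has a light, damped hinge with no spring: let go below about 1.0 it falls shut, let go further open it falls slowly back to the stop and stays there
- half_center (a point): centre of the loose form half, half-way up (37 mm above its underside). Beech plinth 56 (x) x 80 (y) x 54 mm high with a round ridge 40 mm wide on top (74 mm high in all), 0.15 to 0.3 kg. Own +y points to the flat seam end, -y to the end where the ridge is rounded off and the plinth has a thin steel plate; z up. The fixture's and the half's axes are about parallel at the start
- half_seam (a point): centre of the loose half's seam face: 40 mm along its +y, 27 mm above its underside; axes as half_center
- clamp: cam clamp, fixed to the bench: plywood bed 110 (x) x 300 (y) mm, top 12 mm above the bench, origin under the bed at bench height. Along own y lie: at +y the block with the sprung mate half, then the free place for the loose half, at -y the cam. Low rails (top 23 mm above the bench) on both long sides, sloping outwards from 59 mm apart at the bed to 66 mm, guide the halves to the middle (x = 0)
- bed_spot (a point): point on the bed (12 mm above the bench), midway in the free place: set down with its centre above this point and its axes parallel to the clamp's (seam end to the mate), the loose half stands 4 mm short of the mate and, with the lever fully back, clear of the cam; free play along y 3.5 mm towards the mate and at least 3.5 mm towards the cam. Axes as the clamp
- mate_seam (a point): centre of the mate half's seam face, which looks along the clamp's -y, 40 mm above the bench; the mate is the mirror image of the loose half and is carried on the clamp; axes as the clamp
- mate (a joint): how far (m) the mate half is pushed back along the clamp's +y against its spring: 0 at rest, stop at 0.007, 4 N per mm. It is about 0.0025 when the cam is fully turned on the two halves
- cam (a joint): cam angle in rad, counter-clockwise from above: about 0 (start -0.35 to 0.1) lever square to the clamp along its -x, released; 1.57 lever in line with the clamp along its -y, tight; stop at 1.62. Stays where it is left; takes 2 to 5 N at 100 mm from the pivot. Turning pushes the cam's round face up to 12 mm further along +y, against the loose half's steel plate
- cam_pivot (a point): axis of the cam (vertical), at the lever's mid-height, 42 mm above the bench; 113 mm along the clamp's -y from its origin
- cam_end (a point): centre of the black ball (28 mm) on the end of the steel cam lever, 122 mm from the pivot; the lever is a straight bar 14 mm wide and 20 mm high with its middle 42 mm above the bench, free of everything below from 60 mm outwards of the pivot
- awl: bystander: awl, 150 mm long, lying, to be left alone
- mallet: bystander: hammer with wooden handle, 240 mm long, lying, to be left alone
- weight: bystander: round steel paperweight, 72 mm across, 35 mm high, to be left alone
- jar: bystander: closed jar, 68 mm across, 90 mm high, to be left alone
- brush: bystander: brush, 170 mm long, lying, to be left alone
- stone: bystander: grey sharpening stone, 60 x 120 x 25 mm, lying, to be left alone
- cup: bystander: white mug, 72 mm across, 90 mm high, to be left alone
Things that resemble listed ones, but are neither listed nor needed, are in the scene too. Leave any black or yellow look-alike of the fixture alone.

How it is judged:
By the outcome, as a careful person would: the job done as asked, in the order asked, and still so for the second after the job is handed in, with the robot touching nothing.
It also fails if it takes over 66 s, if anything falls off the work surface, if the arm or the gripper's body presses on something with over 40 N, if the wrist force passes 120 N, or if a joint passes its speed limit or range.

## Robot

A 6-joint arm with a two-finger parallel gripper is mounted at the origin on the work surface. World frame = base frame: x ahead of the robot, y to its left, z up, the work surface at z = 0. Lengths are in mm, angles in rad, forces in N, time in s.
With the tool pointing down it reaches from about 350 to 925 mm from the base axis. Payload 6.4 kg.
Tool frame: the origin (TCP) lies at the very end of the fingers, on their centre line; the grasp point (between the pads) lies 19 mm behind it; z points along the fingers, y is the line along which they close (so a half turn about z gives the same grasp; the last joint's range is limited). The gripper opens to 94 mm and grips with 3 to 60 N. Pads are 16 mm wide; open, the fingers measure 119 mm over their backs; the gripper's body (75 mm by 177 mm) begins 78 mm behind the grasp point.
Start: joints at [-1.517, 0.245, 1.558, -0, 1.339, -0.174], TCP at [146.797, -633.217, 184.455] pointing down, gripper open.
Joint ranges: [-3.13, 3.13], [-1.02, 2.26], [0.13, 2.54], [-0.95, 4.09], [0.21, 2.88], [-2.74, 2.74]. Speed limits (rad/s): [2.57, 2.57, 3.14, 3.14, 3.14, 3.14].

## Interface

Orientations are given as a unit quaternion [w, x, y, z].
In Python, from plant import observe, capture, sign_off gives the robot as it stands. The module is installed in compiled form; this text tells all that it offers.
- The arm moves only by the tool move_arm, never from a script. Its argument "targets" is a list of rows, each an object of numbers: "grip": the opening, from -1 (shut) to 1 (fully open); "dx", "dy", "dz": the shift along the tool's x, y, z as a fraction of full scale; "ax", "ay", "az": the turn, a rotation vector about the tool's x, y, z as a fraction of full scale. A call has exactly 8 rows; each row shifts and turns the commanded pose from where the row before left it, along the tool's axes as they then stand; what a row does not reach is not made up. Full scale, the value 1, is 50 cm for a shift and 90 degrees for a turn. A row lasts 1/10 s, in which the tool goes at most 50 mm and 8.59 degrees, less where a joint would pass 70% of its speed; a pose out of reach is approached as far as the arm can. A call with a number of a shift or a turn outside -1 to 1 is refused whole. A call with a gripper value outside its range is refused whole. The fingers move at their own pace and stop on an object; the grip force is fixed at half the most. Time passes only in rows, so rows that do not move let the fingers close, or fill a call up. It gives the time, the measured TCP pose, the force, the opening and the grip force at its end, in the units of the state.
- observe(): the state, without advancing time (a new reading comes with each control period).
- capture(name): name is "scene" or "top" or "wrist"; returns a dict with "frame" (400x640x3 uint8, blue, green, red), "K" (3x3 intrinsics, pixels), "R" (3x3) and "t" (3): a world point X has camera coordinates R X + t. Camera axes: x right, y down, z forward; pixel columns grow to the right and rows downward; lengths in mm; the calibration is good to about 2 mm. A picture is of the moment at which its call begins. There is no depth.
- sign_off(): hands the job in; it is judged then, once.
The state is a dict: "time_s": time; "joint_pos": joint angles; "dq": joint speeds; "effort": joint torques, N m; "eef_pos": TCP position; "orientation": TCP orientation; "contact_force": force on the tool from outside, world axes, zero at the start; "wrist_torque": the same for the moment, N m; "gripper_width": opening from 0.0 (shut) to 1.0 (fully open); "grip_force": force on a finger pad.
Only numpy, scipy, OpenCV 4.12 (cv2) and the standard library are available. Lean on these libraries where they do the work, as an engineer would, in place of code of your own. Each camera call takes 0.05 s, during which the arm holds its last target. There are 200 camera calls.

## Working session

There is one attempt and no reset: what is moved stays moved. The work goes in short steps, Python scripts to look and compute and a tool call to move; the robot and the scene stay as the last step left them, time stands still between calls to the robot, and variables do not carry over. Pictures are saved under pics/ and viewed, at most 10 in all, crops included, and the job is handed in when it is done.

Besides the shell and the picture viewer there is one more tool, called after "Call:" by a JSON object that holds its "fn" and its "kwargs", one argument or row to a line. move_arm: Moves the arm, as the interface text tells. Shift numbers are shares of 50 cm and turn numbers shares of 90 degrees, none past 1 either way. Its arguments: {"type":"object","properties":{"targets":{"type":"array","items":{"type":"object","properties":{"grip":{"type":"number"},"dx":{"type":"number"},"dy":{"type":"number"},"dz":{"type":"number"},"ax":{"type":"number"},"ay":{"type":"number"},"az":{"type":"number"}}}}},"required":["targets"]}

```bash
mkdir -p pics; cat > h.py <<'E'
import numpy as np,cv2,pickle
from scipy.spatial.transform import Rotation as Ro
from plant import observe,capture,sign_off
def snap(n,f):
    c=capture(n); pickle.dump(c,open(f+'.pkl','wb')); cv2.imwrite('pics/'+f+'.png',c['frame']); return c
def ld(f): return pickle.load(open(f+'.pkl','rb'))
def px2w(c,u,v,z):
    K,R,t=map(np.array,(c['K'],c['R'],c['t'])); d=R.T@np.linalg.inv(K)@np.array([u,v,1.]); o=-R.T@t
    return o+d*(z-o[2])/d[2]
def w2px(c,X):
    p=np.array(c['K'])@(np.array(c['R'])@np.array(X,float)+np.array(c['t'])); return p[:2]/p[2]
def crop(f,x,y,w,h,s,o):
    cv2.imwrite('pics/'+o+'.png',cv2.resize(cv2.imread('pics/'+f+'.png')[y:y+h,x:x+w],None,fx=s,fy=s,interpolation=cv2.INTER_CUBIC))
E
python3 - <<'E'
from h import *
a=snap('scene','s0');b=snap('top','t0')
cv2.imwrite('pics/both.png',np.vstack([a['frame'],b['frame']])[:, :])
for c in(a,b): print(np.array(c['K']).round(1).tolist(),(-np.array(c['R']).T@c['t']).round())
print(observe())
E
```

```text
[[446.0, 0.0, 325.6], [0.0, 446.0, 199.1], [0.0, 0.0, 1.0]] [1270.  442. 1469.]
[[488.6, 0.0, 318.2], [0.0, 488.6, 198.6], [0.0, 0.0, 1.0]] [ 342.   -4. 1523.]
{'time_s': 0.1, 'joint_pos': array([-1.51706989e+00,  2.45729663e-01,  1.55888787e+00, -1.19717726e-05,
        1.33867784e+00, -1.74100140e-01]), 'dq': array([ 0.00035157, -0.00264937, -0.00156198,  0.00101047,  0.00058434,
        0.00075156]), 'effort': array([-2.87013336e-04, -4.16912735e+01, -3.15527344e+01,  6.86835498e-02,
        3.09440272e-02, -4.80489325e-05]), 'eef_pos': array([ 146.78056758, -632.62391779,  183.4671757 ]), 'orientation': array([-8.50165199e-04,  9.93518377e-01,  1.13668421e-01,  4.53958974e-05]), 'contact_force': array([0.58624279, 0.04009062, 0.63981891]), 'wrist_torque': array([ 0.04525291, -0.02383437,  0.00366535]), 'grip_force': 0.0, 'gripper_width': 0.998492759046188}
```

View pics/t0.png

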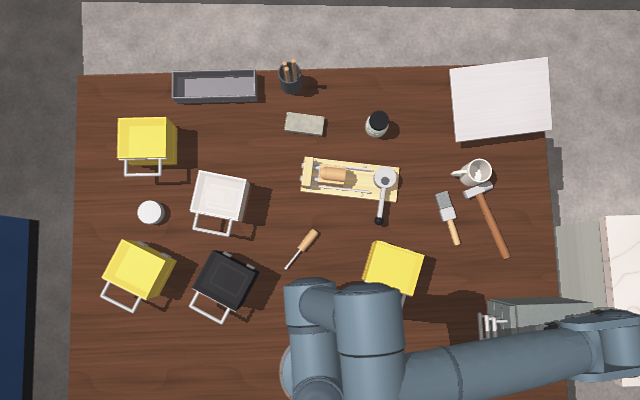

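View pics/s0.png

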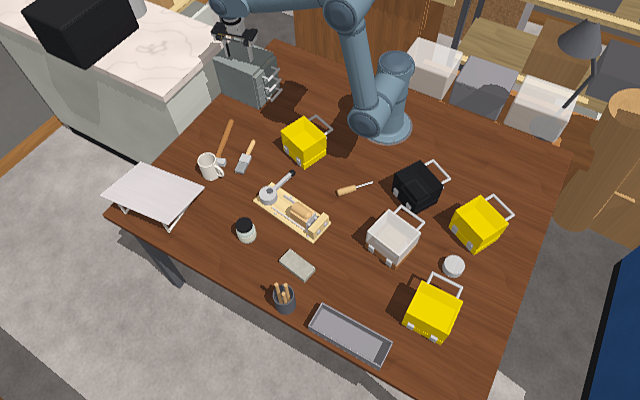

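Candidates for the fixture in the top view are white at (220,195), black (227,280), yellow (145,140), (138,270) and (393,268), and a translucent grey object at (520,320). Black and yellow are ruled out, so I'll enlarge the other two.

```bash
python3 - <<'E'
from h import *
s=cv2.imread('pics/s0.png');t=cv2.imread('pics/t0.png')
r=lambda i,x,y,w,h:cv2.resize(i[y:y+h,x:x+w],(400,300),interpolation=cv2.INTER_CUBIC)
cv2.imwrite('pics/c1.png',np.vstack([np.hstack([r(s,200,20,100,75),r(s,345,195,100,75)]),np.hstack([r(t,290,140,120,90),r(t,170,155,100,75)])]))
E
```

```text
(no output)
```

View pics/c1.png

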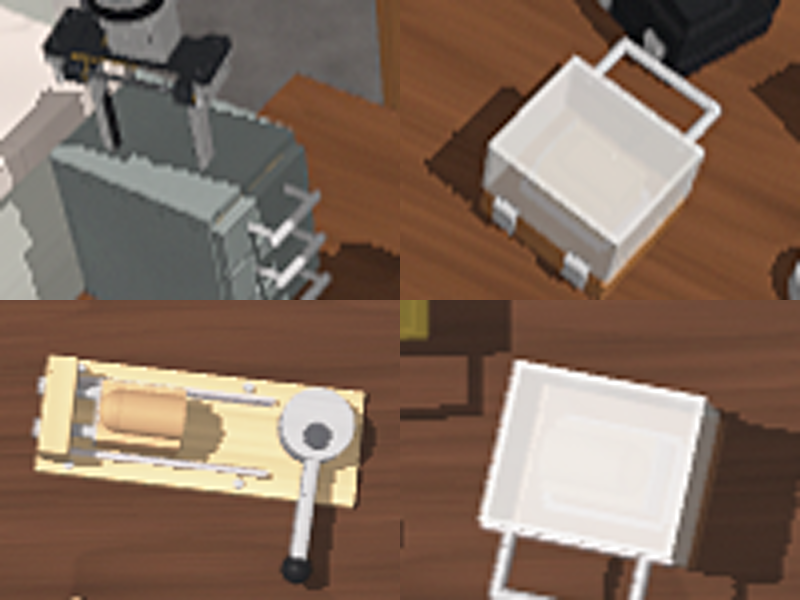

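The white cover is translucent with the half visible inside, with two hinges opposite the handle, so it is the fixture. The grey object is a drawer cabinet. Next I'll measure.

```bash
python3 - <<'E'
from h import *
t=ld('t0')
def P(l,z):
    for u,v in l: print(px2w(t,u,v,z).round(1))
print('cover top');P([(198.75,170.5),(248,179.5),(238,221.25),(190.5,211.25)],121)
print('bar');P([(194,229.5),(230,236.5)],105)
print('bed');P([(400,167.6),(396.5,202),(300.5,191)],12)
print('knob,ball');P([(385,180.5)],60);P([(378.5,221)],42)
w=snap('wrist','w0');o=observe()
R=Ro.from_quat(o['orientation'][[1,2,3,0]]).as_matrix()
print(R.round(3)); print((R.T@np.array(w['R']).T).round(3), (R.T@(-np.array(w['R']).T@w['t']-o['eef_pos'])).round(1),w['K'][0])
E
```

```text
cover top
[602.6 326.8 121. ]
[572.  184.2 121. ]
[451.5 214.5 121. ]
[484.4 350.6 121. ]
bar
[432.6 344.4 105. ]
[409.3 240.5 105. ]
bed
[ 613.9 -278.5   12. ]
[ 505.6 -262.1   12. ]
[548.8  35.8  12. ]
knob,ball
[ 566.9 -222.2   60. ]
[ 445.9 -199.4   42. ]
[[ 0.974  0.226 -0.   ]
 [ 0.226 -0.974  0.001]
 [ 0.    -0.001 -1.   ]]
[[-0.    -0.961 -0.275]
 [ 1.     0.    -0.   ]
 [ 0.    -0.275  0.961]] [ 7.940e+01 -1.000e-01 -2.009e+02] [296.82883445   0.         324.81767122]
```

```bash
cat >> h.py <<'E'
def down(yaw):  # tool pointing down, tool y at world angle yaw
    y=np.array([np.cos(yaw),np.sin(yaw),0]); z=np.array([0,0,-1.]); return np.column_stack([np.cross(y,z),y,z])
def plan(segs,start=None):
    "segs: (p, R or None, rows, grip); rows of the move tool, 3 decimals"
    import json
    o=observe(); p,R=(o['eef_pos'],Ro.from_quat(o['orientation'][[1,2,3,0]])) if start is None else (np.array(start[0],float),Ro.from_matrix(start[1]))
    rows=[]
    for P,T,n,g in segs:
        T=R if T is None else Ro.from_matrix(T); P=p if P is None else np.array(P,float); p0=p.copy(); R0=R; rv=(R0.inv()*T).as_rotvec()
        for k in range(1,n+1):
            d=(R.inv().apply(p0+(P-p0)*k/n-p)/500).round(3); a=((R.inv()*R0*Ro.from_rotvec(rv*k/n)).as_rotvec()/(np.pi/2)).round(3)
            r=dict(grip=g); r.update({m:float(x) for m,x in zip(('dx','dy','dz','ax','ay','az'),[*d,*a]) if x}); rows.append(r)
            p=p+R.apply(d*500); R=R*Ro.from_rotvec(a*np.pi/2)
    while len(rows)%8: rows.append(dict(grip=rows[-1]['grip']))
    for i in range(0,len(rows),8): print(json.dumps(rows[i:i+8]))
    print('end',p.round(1))
E
python3 - <<'E'
from h import *
plan([((150,-630,290),None,3,1),((520,-130,320),down(np.radians(-12.6)),13,1)])
E
```

```text
[{"grip": 1, "dx": 0.003, "dy": -0.001, "dz": -0.071}, {"grip": 1, "dx": 0.002, "dy": -0.002, "dz": -0.071}, {"grip": 1, "dx": 0.003, "dy": -0.001, "dz": -0.071}, {"grip": 1, "dx": 0.073, "dy": -0.062, "dz": -0.004, "az": -0.055}, {"grip": 1, "dx": 0.078, "dy": -0.056, "dz": -0.005, "az": -0.055}, {"grip": 1, "dx": 0.082, "dy": -0.048, "dz": -0.004, "az": -0.055}, {"grip": 1, "dx": 0.086, "dy": -0.042, "dz": -0.005, "az": -0.055}, {"grip": 1, "dx": 0.09, "dy": -0.033, "dz": -0.004, "az": -0.055}]
[{"grip": 1, "dx": 0.092, "dy": -0.026, "dz": -0.005, "az": -0.055}, {"grip": 1, "dx": 0.094, "dy": -0.018, "dz": -0.004, "az": -0.055}, {"grip": 1, "dx": 0.095, "dy": -0.01, "dz": -0.005, "ay": -0.001, "az": -0.055}, {"grip": 1, "dx": 0.096, "dy": -0.001, "dz": -0.005, "az": -0.055}, {"grip": 1, "dx": 0.095, "dy": 0.006, "dz": -0.004, "az": -0.055}, {"grip": 1, "dx": 0.095, "dy": 0.015, "dz": -0.005, "ax": -0.001, "az": -0.055}, {"grip": 1, "dx": 0.093, "dy": 0.024, "dz": -0.004, "az": -0.055}, {"grip": 1, "dx": 0.09, "dy": 0.031, "dz": -0.005, "az": -0.055}]
end [ 520.2 -130.1  320. ]
```

Call:
{"fn": "move_arm", "kwargs": {
  "targets": [
    {"grip":1,"dx":0.003,"dy":-0.001,"dz":-0.071},
    {"grip":1,"dx":0.002,"dy":-0.002,"dz":-0.071},
    {"grip":1,"dx":0.003,"dy":-0.001,"dz":-0.071},
    {"grip":1,"dx":0.073,"dy":-0.062,"dz":-0.004,"az":-0.055},
    {"grip":1,"dx":0.078,"dy":-0.056,"dz":-0.005,"az":-0.055},
    {"grip":1,"dx":0.082,"dy":-0.048,"dz":-0.004,"az":-0.055},
    {"grip":1,"dx":0.086,"dy":-0.042,"dz":-0.005,"az":-0.055},
    {"grip":1,"dx":0.09,"dy":-0.033,"dz":-0.004,"az":-0.055}
  ]
}}

```text
invalid input at $.targets[0]: expected keys grip, dx, dy, dz, ax, ay, az
```

Call:
{"fn": "move_arm", "kwargs": {
  "targets": [
    {"grip":1,"dx":0.092,"dy":-0.026,"dz":-0.005,"az":-0.055},
    {"grip":1,"dx":0.094,"dy":-0.018,"dz":-0.004,"az":-0.055},
    {"grip":1,"dx":0.095,"dy":-0.01,"dz":-0.005,"az":-0.055},
    {"grip":1,"dx":0.096,"dy":-0.001,"dz":-0.005,"az":-0.055},
    {"grip":1,"dx":0.095,"dy":0.006,"dz":-0.004,"az":-0.055},
    {"grip":1,"dx":0.095,"dy":0.015,"dz":-0.005,"az":-0.055},
    {"grip":1,"dx":0.093,"dy":0.024,"dz":-0.004,"az":-0.055},
    {"grip":1,"dx":0.09,"dy":0.031,"dz":-0.005,"az":-0.055}
  ]
}}

```text
invalid input at $.targets[0]: expected keys grip, dx, dy, dz, ax, ay, az
```

All keys are required in every row; I'll fix the helper and resend.

Call:
{"fn": "move_arm", "kwargs": {
  "targets": [
    {"grip":1,"dx":0.003,"dy":-0.001,"dz":-0.071,"ax":0,"ay":0,"az":0},
    {"grip":1,"dx":0.002,"dy":-0.002,"dz":-0.071,"ax":0,"ay":0,"az":0},
    {"grip":1,"dx":0.003,"dy":-0.001,"dz":-0.071,"ax":0,"ay":0,"az":0},
    {"grip":1,"dx":0.073,"dy":-0.062,"dz":-0.004,"ax":0,"ay":0,"az":-0.055},
    {"grip":1,"dx":0.078,"dy":-0.056,"dz":-0.005,"ax":0,"ay":0,"az":-0.055},
    {"grip":1,"dx":0.082,"dy":-0.048,"dz":-0.004,"ax":0,"ay":0,"az":-0.055},
    {"grip":1,"dx":0.086,"dy":-0.042,"dz":-0.005,"ax":0,"ay":0,"az":-0.055},
    {"grip":1,"dx":0.09,"dy":-0.033,"dz":-0.004,"ax":0,"ay":0,"az":-0.055}
  ]
}}

```text
time_s: 0.95
eef_pos: [293.4, -436.4, 301.8]
orientation: [-0.0, 0.946, 0.325, 0.0]
contact_force: [0.2, -0.7, 0.2]
gripper_width: 1.001
grip_force: 0.0
```

```bash
sed -i "s/ if x})/})/" h.py; sed -i "s/r=dict(grip=g); r.update/r=dict(grip=g); r.update/; s/rows.append(dict(grip=rows\[-1\]\['grip'\]))/rows.append({**dict.fromkeys(('dx','dy','dz','ax','ay','az'),0),'grip':rows[-1]['grip']})/" h.py; sed -i "s/print(json.dumps(rows\[i:i+8\]))/print(json.dumps(rows[i:i+8]).replace(' ','').replace('0.0,','0,').replace('0.0}','0}'))/" h.py
python3 - <<'E'
from h import *
plan([((520,-130,320),down(np.radians(-12.6)),8,1)])
E
```

```text
[{"grip":1,"dx":0.092,"dy":-0.026,"dz":-0.005,"ax":-0,"ay":-0,"az":-0.055},{"grip":1,"dx":0.093,"dy":-0.017,"dz":-0.004,"ax":-0,"ay":-0,"az":-0.055},{"grip":1,"dx":0.095,"dy":-0.009,"dz":-0.005,"ax":-0,"ay":-0,"az":-0.054},{"grip":1,"dx":0.096,"dy":-0.002,"dz":-0.004,"ax":-0,"ay":-0,"az":-0.055},{"grip":1,"dx":0.095,"dy":0.007,"dz":-0.005,"ax":-0,"ay":-0,"az":-0.055},{"grip":1,"dx":0.094,"dy":0.015,"dz":-0.004,"ax":-0,"ay":-0,"az":-0.055},{"grip":1,"dx":0.092,"dy":0.023,"dz":-0.005,"ax":-0,"ay":-0,"az":-0.054},{"grip":1,"dx":0.09,"dy":0.031,"dz":-0.004,"ax":-0,"ay":-0,"az":-0.055}]
end [ 519.8 -130.   319.9]
```

Call:
{"fn": "move_arm", "kwargs": {
  "targets": [
    {"grip":1,"dx":0.092,"dy":-0.026,"dz":-0.005,"ax":0,"ay":0,"az":-0.055},
    {"grip":1,"dx":0.093,"dy":-0.017,"dz":-0.004,"ax":0,"ay":0,"az":-0.055},
    {"grip":1,"dx":0.095,"dy":-0.009,"dz":-0.005,"ax":0,"ay":0,"az":-0.054},
    {"grip":1,"dx":0.096,"dy":-0.002,"dz":-0.004,"ax":0,"ay":0,"az":-0.055},
    {"grip":1,"dx":0.095,"dy":0.007,"dz":-0.005,"ax":0,"ay":0,"az":-0.055},
    {"grip":1,"dx":0.094,"dy":0.015,"dz":-0.004,"ax":0,"ay":0,"az":-0.055},
    {"grip":1,"dx":0.092,"dy":0.023,"dz":-0.005,"ax":0,"ay":0,"az":-0.054},
    {"grip":1,"dx":0.09,"dy":0.031,"dz":-0.004,"ax":0,"ay":0,"az":-0.055}
  ]
}}

```text
time_s: 1.75
eef_pos: [520.8, -130.5, 320.0]
orientation: [0.0, 0.78, 0.625, -0.0]
contact_force: [0.7, -0.7, -0.6]
gripper_width: 1.002
grip_force: 0.0
```

```bash
python3 - <<'E'
from h import *
w=snap('wrist','w1');print(observe()['eef_pos'])
x=w['frame'];print([w2px(w,p).round() for p in [(565,-233,42),(581,-121,12),(421,292,105),(446,-199,42)]])
cv2.imwrite('pics/w1b.png',cv2.resize(x,(800,500),interpolation=cv2.INTER_CUBIC))
E
```

```text
[ 523.53960178 -125.35881869  320.08714697]
[array([364., 216.]), array([359., 147.]), array([ 147., -193.]), array([291., 212.])]
```

View pics/w1b.png

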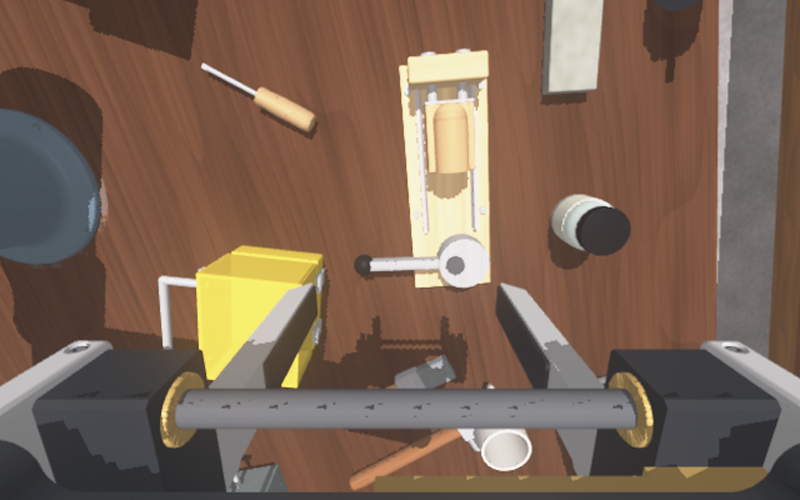

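```bash
python3 - <<'E'
from h import *
w=ld('w1');q=lambda u,v,z:px2w(w,u/1.25,v/1.25,z).round(1)
print(q(415,288,12),q(491,281,12),q(400,66,12),'ball',q(363,265,42),'bolt',q(456,265,60),q(456,265,50))
print('mate ridge end top',q(450,172,86),'edges',q(432,172,66),q(469,172,66), 'rails near ends',q(427,232,23),q(479,228,23),'far',q(418,90,23),q(474,84,23))
a=np.radians(-12.6); x=np.array([np.cos(a),np.sin(a)])
plan([((420,292,260),down(a),10,-.2),((421,292.5,86),down(a),6,-.2)])
E
```

```text
[ 504.9 -259.5   12. ] [ 615.9 -273.    12. ] [549.6  36.7  12. ] ball [ 444.7 -199.    42. ] bolt [ 567.2 -220.    60. ] [ 567.9 -223.6   50. ]
mate ridge end top [579.3 -97.7  86. ] edges [560.1 -95.   66. ] [ 603.6 -104.7   66. ] rails near ends [ 539.3 -177.4   23. ] [ 610.3 -187.5   23. ] far [565.2   3.2  23. ] [634.4  -5.1  23. ]
[{"grip":-0.2,"dx":0.077,"dy":-0.038,"dz":0.012,"ax":0,"ay":-0,"az":0.001},{"grip":-0.2,"dx":0.077,"dy":-0.038,"dz":0.013,"ax":0,"ay":-0,"az":0},{"grip":-0.2,"dx":0.078,"dy":-0.037,"dz":0.012,"ax":0,"ay":-0.001,"az":0.001},{"grip":-0.2,"dx":0.077,"dy":-0.038,"dz":0.012,"ax":0,"ay":0,"az":0},{"grip":-0.2,"dx":0.077,"dy":-0.038,"dz":0.012,"ax":0,"ay":-0,"az":0.001},{"grip":-0.2,"dx":0.077,"dy":-0.038,"dz":0.012,"ax":0.001,"ay":-0,"az":0.001},{"grip":-0.2,"dx":0.077,"dy":-0.039,"dz":0.012,"ax":-0,"ay":-0.001,"az":0},{"grip":-0.2,"dx":0.077,"dy":-0.038,"dz":0.012,"ax":-0,"ay":0,"az":0.001}]
[{"grip":-0.2,"dx":0.077,"dy":-0.038,"dz":0.013,"ax":-0,"ay":-0,"az":0},{"grip":-0.2,"dx":0.077,"dy":-0.038,"dz":0.012,"ax":-0,"ay":-0,"az":0.001},{"grip":-0.2,"dx":0,"dy":0,"dz":0.058,"ax":-0,"ay":-0,"az":-0},{"grip":-0.2,"dx":0,"dy":0,"dz":0.058,"ax":-0,"ay":-0,"az":-0},{"grip":-0.2,"dx":0.001,"dy":0.001,"dz":0.058,"ax":-0,"ay":-0,"az":-0},{"grip":-0.2,"dx":-0,"dy":-0,"dz":0.058,"ax":-0,"ay":-0,"az":-0},{"grip":-0.2,"dx":0,"dy":0,"dz":0.058,"ax":-0,"ay":-0,"az":-0},{"grip":-0.2,"dx":0,"dy":0,"dz":0.058,"ax":-0,"ay":-0,"az":-0}]
end [420.8 292.4  85.8]
```

Call:
{"fn": "move_arm", "kwargs": {
  "targets": [
    {"grip":-0.2,"dx":0.077,"dy":-0.038,"dz":0.012,"ax":0,"ay":0,"az":0.001},
    {"grip":-0.2,"dx":0.077,"dy":-0.038,"dz":0.012,"ax":0,"ay":0,"az":0},
    {"grip":-0.2,"dx":0.077,"dy":-0.038,"dz":0.012,"ax":0,"ay":0,"az":0.001},
    {"grip":-0.2,"dx":0.077,"dy":-0.038,"dz":0.012,"ax":0,"ay":0,"az":0},
    {"grip":-0.2,"dx":0.077,"dy":-0.038,"dz":0.012,"ax":0,"ay":0,"az":0.001},
    {"grip":-0.2,"dx":0.077,"dy":-0.038,"dz":0.012,"ax":0,"ay":0,"az":0},
    {"grip":-0.2,"dx":0.077,"dy":-0.038,"dz":0.012,"ax":0,"ay":0,"az":0.001},
    {"grip":-0.2,"dx":0.02,"dy":-0.01,"dz":0,"ax":0,"ay":0,"az":0}
  ]
}}

```text
time_s: 2.6
eef_pos: [446.3, 173.6, 276.8]
orientation: [-0.001, 0.782, 0.623, -0.001]
contact_force: [-0.6, -0.2, -0.4]
gripper_width: 0.405
grip_force: 0.0
```

```bash
python3 - <<'E'
from h import *
w=snap('wrist','w2');print(observe()['eef_pos'])
a=np.radians(-12.6)
cv2.imwrite('pics/w2b.png',cv2.resize(w['frame'],(800,500),interpolation=cv2.INTER_CUBIC))
plan([((420,292,260),down(a),3,-.2),((421,292.5,86),down(a),4,-.2)])
E
```

```text
[446.77057754 173.39237822 277.37430319]
[{"grip":-0.2,"dx":0.073,"dy":-0.035,"dz":0.012,"ax":-0,"ay":-0,"az":-0.001},{"grip":-0.2,"dx":0.073,"dy":-0.035,"dz":0.011,"ax":-0.001,"ay":-0,"az":-0.001},{"grip":-0.2,"dx":0.073,"dy":-0.035,"dz":0.012,"ax":0,"ay":-0,"az":-0.001},{"grip":-0.2,"dx":0,"dy":0,"dz":0.087,"ax":0,"ay":-0,"az":-0},{"grip":-0.2,"dx":0.001,"dy":0.001,"dz":0.087,"ax":0,"ay":-0,"az":-0},{"grip":-0.2,"dx":0,"dy":0,"dz":0.087,"ax":0,"ay":-0,"az":-0},{"grip":-0.2,"dx":0.001,"dy":0.001,"dz":0.087,"ax":0,"ay":-0,"az":-0},{"dx":0,"dy":0,"dz":0,"ax":0,"ay":0,"az":0,"grip":-0.2}]
end [421.1 292.6  85.9]
```

View pics/w2b.png

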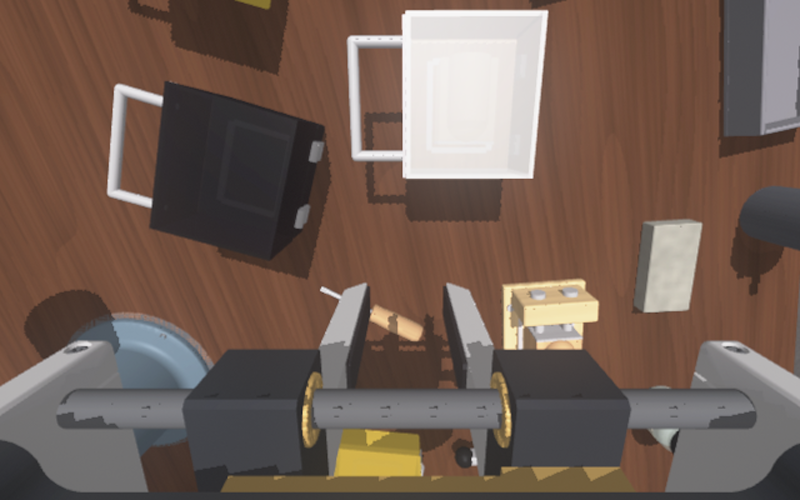

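```bash
python3 - <<'E'
from h import *
w=ld('w2');q=lambda u,v,z:px2w(w,u/1.25,v/1.25,z).round(1)
a,b=q(353,38,105),q(357,157,105);print(a,b,(a+b)/2)
for u,v in [(405,12),(548,12),(533,179),(405,178)]: print(q(u,v,121))
E
```

```text
[436.3 348.9 105. ] [412.8 247.2 105. ] [424.55 298.05 105.  ]
[485.6 353.9 121. ]
[603.6 326.8 121. ]
[572.8 190.4 121. ]
[454.5 218.5 121. ]
```

```bash
python3 - <<'E'
from h import *
a=-.225
plan([((423,296,230),down(a),4,-.2),((423,296,86),down(a),4,-.2)])
E
```

```text
[{"grip":-0.2,"dx":0.057,"dy":-0.025,"dz":0.024,"ax":-0,"ay":-0,"az":-0},{"grip":-0.2,"dx":0.057,"dy":-0.025,"dz":0.023,"ax":-0,"ay":-0,"az":-0},{"grip":-0.2,"dx":0.057,"dy":-0.026,"dz":0.024,"ax":-0.001,"ay":-0,"az":-0},{"grip":-0.2,"dx":0.057,"dy":-0.025,"dz":0.024,"ax":0,"ay":-0,"az":-0},{"grip":-0.2,"dx":0,"dy":-0,"dz":0.072,"ax":0,"ay":-0,"az":-0},{"grip":-0.2,"dx":0,"dy":-0,"dz":0.072,"ax":0,"ay":-0,"az":-0},{"grip":-0.2,"dx":0,"dy":-0,"dz":0.072,"ax":0,"ay":-0,"az":-0},{"grip":-0.2,"dx":0,"dy":-0,"dz":0.072,"ax":0,"ay":-0,"az":-0}]
end [423.  295.8  86. ]
```

Call:
{"fn": "move_arm", "kwargs": {
  "targets": [
    {"grip":-0.2,"dx":0.057,"dy":-0.025,"dz":0.024,"ax":0,"ay":0,"az":0},
    {"grip":-0.2,"dx":0.057,"dy":-0.025,"dz":0.023,"ax":0,"ay":0,"az":0},
    {"grip":-0.2,"dx":0.057,"dy":-0.026,"dz":0.024,"ax":0,"ay":0,"az":0},
    {"grip":-0.2,"dx":0.057,"dy":-0.025,"dz":0.024,"ax":0,"ay":0,"az":0},
    {"grip":-0.2,"dx":0,"dy":0,"dz":0.072,"ax":0,"ay":0,"az":0},
    {"grip":-0.2,"dx":0,"dy":0,"dz":0.072,"ax":0,"ay":0,"az":0},
    {"grip":-0.2,"dx":0,"dy":0,"dz":0.072,"ax":0,"ay":0,"az":0},
    {"grip":-0.2,"dx":0,"dy":0,"dz":0.072,"ax":0,"ay":0,"az":0}
  ]
}}

```text
time_s: 3.45
eef_pos: [425.8, 292.2, 85.4]
orientation: [0.0, 0.784, 0.621, 0.0]
contact_force: [-0.9, 0.4, 0.0]
gripper_width: 0.402
grip_force: 0.0
```

Call:
{"fn": "move_arm", "kwargs": {
  "targets": [
    {"grip":-0.7,"dx":0,"dy":0,"dz":0,"ax":0,"ay":0,"az":0},
    {"grip":-1,"dx":0,"dy":0,"dz":0,"ax":0,"ay":0,"az":0},
    {"grip":-1,"dx":0,"dy":0,"dz":0,"ax":0,"ay":0,"az":0},
    {"grip":-1,"dx":0,"dy":0,"dz":0,"ax":0,"ay":0,"az":0},
    {"grip":-1,"dx":0,"dy":0,"dz":0,"ax":0,"ay":0,"az":0},
    {"grip":-1,"dx":0,"dy":0,"dz":0,"ax":0,"ay":0,"az":0},
    {"grip":-1,"dx":0,"dy":0,"dz":0,"ax":0,"ay":0,"az":0},
    {"grip":-1,"dx":0,"dy":0,"dz":0,"ax":0,"ay":0,"az":0}
  ]
}}

```text
time_s: 4.25
eef_pos: [424.6, 294.4, 89.0]
orientation: [-0.001, 0.783, 0.622, 0.0]
contact_force: [-7.0, 1.2, 10.1]
gripper_width: 0.007
grip_force: 5.0
```

```bash
python3 - <<'E'
from h import *
o=observe();print(o['eef_pos'],o['contact_force'],o['wrist_torque'],o['gripper_width']*94)
a=-.225;x=np.array([np.cos(a),np.sin(a),0]);p=o['eef_pos'];
segs=[]
for th in np.linspace(0,1.92,24)[1:]:
    e=np.arctan2(62,170)+th
    segs.append((p+x*(170-181*np.cos(e))+np.array([0,0,181*np.sin(e)-62]),down(a),1,-1))
plan(segs)
E
```

```text
[424.58999907 294.44401334  88.9772298 ] [-6.98099482  1.2106754  10.06328991] [ 0.05597392  1.35734846 -0.01876804] 0.6861027661835879
[{"grip":-1,"dx":0,"dy":0.011,"dz":-0.028,"ax":-0.001,"ay":-0.001,"az":-0.003},{"grip":-1,"dx":0,"dy":0.014,"dz":-0.027,"ax":0,"ay":-0,"az":0},{"grip":-1,"dx":0,"dy":0.016,"dz":-0.025,"ax":0,"ay":-0,"az":0},{"grip":-1,"dx":0,"dy":0.018,"dz":-0.025,"ax":0,"ay":-0,"az":0},{"grip":-1,"dx":0,"dy":0.02,"dz":-0.022,"ax":0,"ay":-0,"az":0},{"grip":-1,"dx":0,"dy":0.022,"dz":-0.021,"ax":0,"ay":-0,"az":0},{"grip":-1,"dx":0,"dy":0.024,"dz":-0.019,"ax":0,"ay":-0,"az":0},{"grip":-1,"dx":0,"dy":0.025,"dz":-0.017,"ax":0,"ay":-0,"az":0}]
[{"grip":-1,"dx":0,"dy":0.026,"dz":-0.015,"ax":0,"ay":-0,"az":0},{"grip":-1,"dx":-0,"dy":0.028,"dz":-0.012,"ax":0,"ay":-0,"az":0},{"grip":-1,"dx":-0,"dy":0.028,"dz":-0.01,"ax":0,"ay":-0,"az":0},{"grip":-1,"dx":-0,"dy":0.029,"dz":-0.008,"ax":0,"ay":-0,"az":0},{"grip":-1,"dx":-0,"dy":0.03,"dz":-0.006,"ax":0,"ay":-0,"az":0},{"grip":-1,"dx":-0,"dy":0.03,"dz":-0.002,"ax":0,"ay":-0,"az":0},{"grip":-1,"dx":-0,"dy":0.03,"dz":-0.001,"ax":0,"ay":-0,"az":0},{"grip":-1,"dx":-0,"dy":0.03,"dz":0.003,"ax":0,"ay":-0,"az":0}]
[{"grip":-1,"dx":-0,"dy":0.03,"dz":0.004,"ax":0,"ay":-0,"az":0},{"grip":-1,"dx":-0,"dy":0.03,"dz":0.007,"ax":0,"ay":-0,"az":0},{"grip":-1,"dx":-0,"dy":0.028,"dz":0.01,"ax":0,"ay":-0,"az":0},{"grip":-1,"dx":-0,"dy":0.028,"dz":0.012,"ax":0,"ay":-0,"az":0},{"grip":-1,"dx":-0,"dy":0.027,"dz":0.014,"ax":0,"ay":-0,"az":0},{"grip":-1,"dx":-0,"dy":0.025,"dz":0.017,"ax":0,"ay":-0,"az":0},{"grip":-1,"dx":-0,"dy":0.024,"dz":0.018,"ax":0,"ay":-0,"az":0},{"dx":0,"dy":0,"dz":0,"ax":0,"ay":0,"az":0,"grip":-1}]
end [703.9 230.6 165.6]
```

```bash
python3 - <<'E'
from h import *
w=snap('wrist','w3');s=snap('scene','s3');t=snap('top','t3')
u,v=map(int,w2px(s,(424,294,100)));print(u,v)
u2,v2=map(int,w2px(t,(424,294,100)))
f=cv2.resize(s['frame'][v-45:v+45,u-60:u+60],(400,300),interpolation=cv2.INTER_CUBIC)
g=cv2.resize(t['frame'][v2-45:v2+45,u2-60:u2+60],(400,300),interpolation=cv2.INTER_CUBIC)
cv2.imwrite('pics/c3.png',np.vstack([np.hstack([f,g]),cv2.resize(w['frame'][160:400,:],(800,300))]))
E
```

```text
410 213
```

View pics/c3.png

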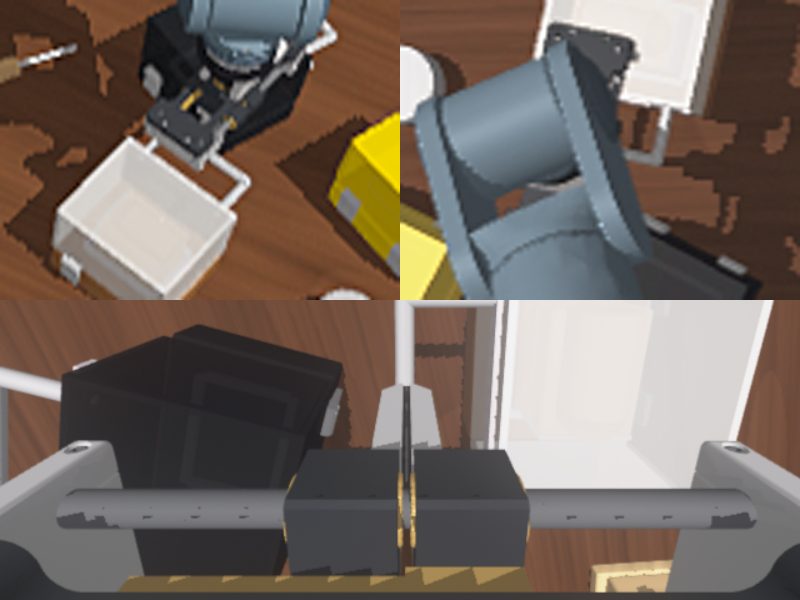

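```bash
python3 - <<'E'
from h import *
w=ld('w3');s=ld('s3');o=observe();p=o['eef_pos'];print(p)
print('tcp',w2px(w,p),'gp',w2px(w,p+[0,0,19]),'+60',w2px(w,p+[0,0,60]))
a=-.225;y=np.array([-np.sin(a),np.cos(a),0])
for z in(75,85,95,105,115,125): print(z,w2px(w,p*[1,1,0]+[0,0,z]+50*y).round(1),w2px(w,p*[1,1,0]+[0,0,z]+8*y).round(1), w2px(s,p*[1,1,0]+[0,0,z]-50*y).round(1),w2px(s,p*[1,1,0]+[0,0,z]+50*y).round(1))
cv2.imwrite('pics/c4.png',np.hstack([cv2.resize(w['frame'][150:300,250:400],(400,400),interpolation=cv2.INTER_CUBIC),cv2.resize(s['frame'][175:245,370:440],(400,400),interpolation=cv2.INTER_CUBIC)]))
E
```

```text
[424.58278316 294.43949498  88.97263446]
tcp [325.8938144  226.95347501] gp [325.96794129 237.54144679] +60 [326.18648569 268.75740429]
75 [325.6 155.3] [325.8 210.4] [398.8 209.5] [421.1 225.7]
85 [325.7 157.3] [325.8 214.7] [399.2 208. ] [421.6 224.3]
95 [325.7 159.5] [325.9 219.4] [399.5 206.6] [422.1 222.9]
105 [325.7 161.9] [325.9 224.6] [399.9 205.1] [422.6 221.5]
115 [325.7 164.6] [326.  230.3] [400.3 203.7] [423.1 220.1]
125 [325.8 167.6] [326.  236.7] [400.7 202.2] [423.6 218.7]
```

View pics/c4.png

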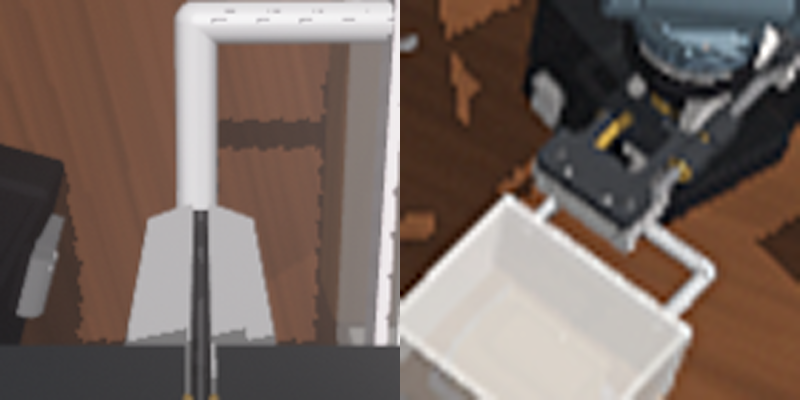

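The fingers closed to zero with 10 N upward. The wrist view shows their tips riding on top of the bar, so they sit higher than the reading suggests. I'll reopen, go about 20 mm lower and close again.

Call:
{"fn": "move_arm", "kwargs": {
  "targets": [
    {"grip":-0.2,"dx":0,"dy":0,"dz":0,"ax":0,"ay":0,"az":0},
    {"grip":-0.2,"dx":0,"dy":0,"dz":0,"ax":0,"ay":0,"az":0},
    {"grip":-0.2,"dx":0,"dy":0,"dz":0,"ax":0,"ay":0,"az":0},
    {"grip":-0.2,"dx":0,"dy":0,"dz":0,"ax":0,"ay":0,"az":0},
    {"grip":-0.2,"dx":0,"dy":0,"dz":0.014,"ax":0,"ay":0,"az":0},
    {"grip":-0.2,"dx":0,"dy":0,"dz":0.014,"ax":0,"ay":0,"az":0},
    {"grip":-0.2,"dx":0,"dy":0,"dz":0.014,"ax":0,"ay":0,"az":0},
    {"grip":-0.2,"dx":0,"dy":0,"dz":0,"ax":0,"ay":0,"az":0}
  ]
}}

```text
time_s: 5.2
eef_pos: [423.7, 292.8, 63.7]
orientation: [-0.0, 0.783, 0.622, -0.002]
contact_force: [0.7, -0.6, -0.2]
gripper_width: 0.398
grip_force: 0.0
```

Call:
{"fn": "move_arm", "kwargs": {
  "targets": [
    {"grip":-1,"dx":0,"dy":0,"dz":0,"ax":0,"ay":0,"az":0},
    {"grip":-1,"dx":0,"dy":0,"dz":0,"ax":0,"ay":0,"az":0},
    {"grip":-1,"dx":0,"dy":0,"dz":0,"ax":0,"ay":0,"az":0},
    {"grip":-1,"dx":0,"dy":0,"dz":0,"ax":0,"ay":0,"az":0},
    {"grip":-1,"dx":0,"dy":0,"dz":0,"ax":0,"ay":0,"az":0},
    {"grip":-1,"dx":0,"dy":0,"dz":0,"ax":0,"ay":0,"az":0},
    {"grip":-1,"dx":0,"dy":0,"dz":0,"ax":0,"ay":0,"az":0},
    {"grip":-1,"dx":0,"dy":0,"dz":0,"ax":0,"ay":0,"az":0}
  ]
}}

```text
time_s: 6.0
eef_pos: [423.5, 293.8, 65.7]
orientation: [-0.001, 0.783, 0.622, -0.001]
contact_force: [-4.6, 1.4, 3.3]
gripper_width: 0.096
grip_force: 30.0
```

Gripped (9 mm, 30 N). So the reported TCP reads about 20 mm below the real fingertips. Now I'll swing the arc.

Call:
{"fn": "move_arm", "kwargs": {
  "targets": [
    {"grip":-1,"dx":0,"dy":0.011,"dz":-0.028,"ax":0,"ay":0,"az":0},
    {"grip":-1,"dx":0,"dy":0.014,"dz":-0.027,"ax":0,"ay":0,"az":0},
    {"grip":-1,"dx":0,"dy":0.016,"dz":-0.025,"ax":0,"ay":0,"az":0},
    {"grip":-1,"dx":0,"dy":0.018,"dz":-0.025,"ax":0,"ay":0,"az":0},
    {"grip":-1,"dx":0,"dy":0.02,"dz":-0.022,"ax":0,"ay":0,"az":0},
    {"grip":-1,"dx":0,"dy":0.022,"dz":-0.021,"ax":0,"ay":0,"az":0},
    {"grip":-1,"dx":0,"dy":0.024,"dz":-0.019,"ax":0,"ay":0,"az":0},
    {"grip":-1,"dx":0,"dy":0.025,"dz":-0.017,"ax":0,"ay":0,"az":0}
  ]
}}

```text
time_s: 6.8
eef_pos: [497.2, 277.0, 160.4]
orientation: [-0.001, 0.783, 0.622, -0.001]
contact_force: [-6.2, 2.1, 7.1]
gripper_width: 0.097
grip_force: 30.0
```

Call:
{"fn": "move_arm", "kwargs": {
  "targets": [
    {"grip":-1,"dx":0,"dy":0.026,"dz":-0.015,"ax":0,"ay":0,"az":0},
    {"grip":-1,"dx":0,"dy":0.028,"dz":-0.012,"ax":0,"ay":0,"az":0},
    {"grip":-1,"dx":0,"dy":0.028,"dz":-0.01,"ax":0,"ay":0,"az":0},
    {"grip":-1,"dx":0,"dy":0.029,"dz":-0.008,"ax":0,"ay":0,"az":0},
    {"grip":-1,"dx":0,"dy":0.03,"dz":-0.006,"ax":0,"ay":0,"az":0},
    {"grip":-1,"dx":0,"dy":0.03,"dz":-0.002,"ax":0,"ay":0,"az":0},
    {"grip":-1,"dx":0,"dy":0.03,"dz":-0.001,"ax":0,"ay":0,"az":0},
    {"grip":-1,"dx":0,"dy":0.03,"dz":0.003,"ax":0,"ay":0,"az":0}
  ]
}}

```text
time_s: 7.6
eef_pos: [611.6, 250.0, 184.8]
orientation: [0.0, 0.783, 0.622, 0.001]
contact_force: [-0.2, 1.8, 1.3]
gripper_width: 0.1
grip_force: 30.0
```

Call:
{"fn": "move_arm", "kwargs": {
  "targets": [
    {"grip":-1,"dx":0,"dy":0.03,"dz":0.004,"ax":0,"ay":0,"az":0},
    {"grip":-1,"dx":0,"dy":0.03,"dz":0.007,"ax":0,"ay":0,"az":0},
    {"grip":-1,"dx":0,"dy":0.028,"dz":0.01,"ax":0,"ay":0,"az":0},
    {"grip":-1,"dx":0,"dy":0.028,"dz":0.012,"ax":0,"ay":0,"az":0},
    {"grip":-1,"dx":0,"dy":0.027,"dz":0.014,"ax":0,"ay":0,"az":0},
    {"grip":-1,"dx":0,"dy":0.025,"dz":0.017,"ax":0,"ay":0,"az":0},
    {"grip":-1,"dx":0,"dy":0,"dz":0,"ax":0,"ay":0,"az":0},
    {"grip":-1,"dx":0,"dy":0,"dz":0,"ax":0,"ay":0,"az":0}
  ]
}}

```text
time_s: 8.4
eef_pos: [693.3, 230.4, 151.9]
orientation: [0.001, 0.783, 0.621, 0.001]
contact_force: [2.2, -0.9, 0.6]
gripper_width: 0.098
grip_force: 30.0
```

Cover is at about 1.85 rad. Now I'll release, lift straight up and look.

Call:
{"fn": "move_arm", "kwargs": {
  "targets": [
    {"grip":-0.3,"dx":0,"dy":0,"dz":0,"ax":0,"ay":0,"az":0},
    {"grip":-0.3,"dx":0,"dy":0,"dz":0,"ax":0,"ay":0,"az":0},
    {"grip":-0.3,"dx":0,"dy":0,"dz":0,"ax":0,"ay":0,"az":0},
    {"grip":-0.3,"dx":0,"dy":0,"dz":-0.06,"ax":0,"ay":0,"az":0},
    {"grip":0,"dx":0,"dy":0,"dz":-0.09,"ax":0,"ay":0,"az":0},
    {"grip":1,"dx":0,"dy":-0.05,"dz":-0.09,"ax":0,"ay":0,"az":0},
    {"grip":1,"dx":0,"dy":-0.09,"dz":-0.02,"ax":0,"ay":0,"az":0},
    {"grip":1,"dx":0,"dy":-0.09,"dz":0,"ax":0,"ay":0,"az":0}
  ]
}}

```text
time_s: 9.2
eef_pos: [580.8, 257.3, 283.4]
orientation: [0.001, 0.784, 0.621, 0.003]
contact_force: [1.4, 0.5, 0.2]
gripper_width: 0.651
grip_force: 0.0
```

Call:
{"fn": "move_arm", "kwargs": {
  "targets": [
    {"grip":1,"dx":-0.07,"dy":-0.08,"dz":0,"ax":0,"ay":0,"az":0},
    {"grip":1,"dx":-0.08,"dy":-0.03,"dz":0,"ax":0,"ay":0,"az":0},
    {"grip":1,"dx":-0.05,"dy":0,"dz":0,"ax":0,"ay":0,"az":0},
    {"grip":1,"dx":0,"dy":0,"dz":0,"ax":0,"ay":0,"az":0},
    {"grip":1,"dx":0,"dy":0,"dz":0,"ax":0,"ay":0,"az":0},
    {"grip":1,"dx":0,"dy":0,"dz":0,"ax":0,"ay":0,"az":0},
    {"grip":1,"dx":0,"dy":0,"dz":0,"ax":0,"ay":0,"az":0},
    {"grip":1,"dx":0,"dy":0,"dz":0,"ax":0,"ay":0,"az":0}
  ]
}}

```text
time_s: 10.0
eef_pos: [507.5, 174.1, 279.4]
orientation: [-0.0, 0.783, 0.622, -0.0]
contact_force: [0.4, -0.1, 0.0]
gripper_width: 0.997
grip_force: 0.0
```

```bash
python3 - <<'E'
from h import *
w=snap('wrist','w5');s=snap('scene','s5');o=observe();print(o['eef_pos'],o['contact_force'])
cv2.imwrite('pics/c5.png',np.hstack([cv2.resize(w['frame'][0:260,220:480],(400,400),interpolation=cv2.INTER_CUBIC),cv2.resize(s['frame'][170:290,340:460],(400,400),interpolation=cv2.INTER_CUBIC)]))
print(w2px(w,(529,272,109)),w2px(s,(529,272,109)))
E
```

```text
[507.47728189 173.89641839 279.44160236] [-0.29757487  0.52327214 -0.36639837]
[324.48910447  94.48408689] [392.88547088 232.54689787]
```

View pics/c5.png

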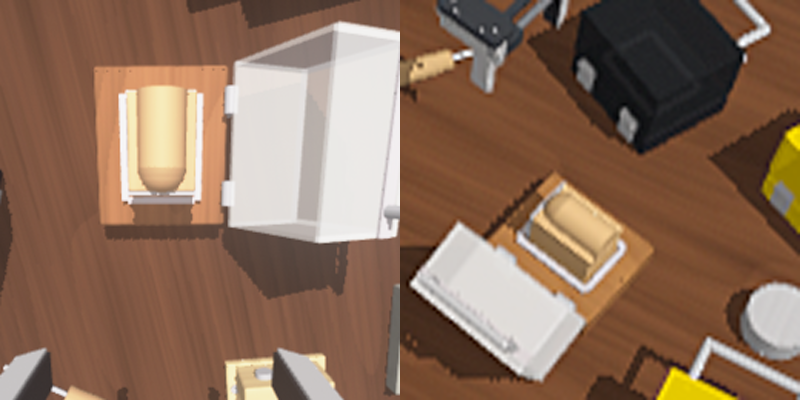

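Cover lies fully back. The half stands in the nest with its rounded end towards −y (image bottom) and the seam towards +y, which already matches the clamp's direction.

```bash
python3 - <<'E'
from h import *
w=ld('w5');q=lambda u,v,z:px2w(w,220+u*.65,v*.65,z)
a=-.225;x=np.array([np.cos(a),np.sin(a),0]);y=np.array([-np.sin(a),np.cos(a),0])
B=[q(*i,35) for i in [(96,67),(227,65),(226,223),(100,223)]];c=np.mean(B,0);print('base',[b.round(0).tolist() for b in B],c.round(1))
F=lambda p:np.round([(p-c)@x,(p-c)@y],1)
print('plinth L,R',F(q(128,140,89)),F(q(198,140,89)),'ridge L,R top end z109',F(q(142,88,100)),F(q(184,88,100)),F(q(162,86,109)))
print('ridge z89 base L R',F(q(140,130,92)),F(q(185,130,92)))
print('plinth -y edge',F(q(150,190,89)),'ribs',F(q(121,150,41)),F(q(201,150,41)),F(q(160,200,41)))
print('scene check'); s=ld('s5')
for z in (35,):
  for u,v in [(557,172),(652,250),(580,325)]: print(px2w(s,340+(u-400)*.3,170+v*.3,z).round(0))
E
```

```text
base [[489.0, 353.0, 35.0], [602.0, 328.0, 35.0], [575.0, 193.0, 35.0], [457.0, 220.0, 35.0]] [530.6 273.4  35. ]
plinth L,R [-27.8   3.6] [28.8  3.4] ridge L,R top end z109 [-15.5  40.3] [16.6 40.2] [-0.2 40.1]
ridge z89 base L R [-17.8  10.9] [18.1 10.8]
plinth -y edge [-10.4 -35.8] ribs [-37.7  -1.9] [35.4 -2.1] [ -2.3 -46.6]
scene check
[458. 225.  35.]
[494. 355.  35.]
[611. 325.  35.]
```

```bash
python3 - <<'E'
from h import *
a=-.225
plan([((531.5,274,200),down(a),4,1),((531.5,274,45),down(a),4,1)])
E
```

```text
[{"grip":1,"dx":0.051,"dy":0,"dz":0.04,"ax":-0,"ay":0,"az":-0.001},{"grip":1,"dx":0.052,"dy":0.001,"dz":0.039,"ax":-0,"ay":0,"az":-0},{"grip":1,"dx":0.051,"dy":0,"dz":0.04,"ax":-0,"ay":0,"az":-0.001},{"grip":1,"dx":0.052,"dy":0.001,"dz":0.04,"ax":-0,"ay":0,"az":-0},{"grip":1,"dx":-0,"dy":-0,"dz":0.077,"ax":-0,"ay":0,"az":-0},{"grip":1,"dx":-0,"dy":-0,"dz":0.078,"ax":-0,"ay":0,"az":-0},{"grip":1,"dx":-0,"dy":-0,"dz":0.077,"ax":-0,"ay":0,"az":-0},{"grip":1,"dx":-0,"dy":-0,"dz":0.078,"ax":-0,"ay":0,"az":-0}]
end [531.5 274.   44.9]
```

Call:
{"fn": "move_arm", "kwargs": {
  "targets": [
    {"grip":1,"dx":0.052,"dy":0,"dz":0.04,"ax":0,"ay":0,"az":-0.001},
    {"grip":1,"dx":0.052,"dy":0.001,"dz":0.04,"ax":0,"ay":0,"az":0},
    {"grip":1,"dx":0.052,"dy":0,"dz":0.04,"ax":0,"ay":0,"az":-0.001},
    {"grip":1,"dx":0.05,"dy":0.001,"dz":0.04,"ax":0,"ay":0,"az":0},
    {"grip":1,"dx":0,"dy":0,"dz":0.04,"ax":0,"ay":0,"az":0},
    {"grip":1,"dx":0,"dy":0,"dz":0.09,"ax":0,"ay":0,"az":0},
    {"grip":1,"dx":0,"dy":0,"dz":0.09,"ax":0,"ay":0,"az":0},
    {"grip":1,"dx":0,"dy":0,"dz":0.08,"ax":0,"ay":0,"az":0}
  ]
}}

```text
time_s: 10.9
eef_pos: [531.0, 273.8, 47.5]
orientation: [-0.0, 0.782, 0.623, -0.0]
contact_force: [-0.2, -0.8, -1.0]
gripper_width: 1.001
grip_force: 0.0
```

Call:
{"fn": "move_arm", "kwargs": {
  "targets": [
    {"grip":1,"dx":0,"dy":0,"dz":0.006,"ax":0,"ay":0,"az":0},
    {"grip":1,"dx":0,"dy":0,"dz":0,"ax":0,"ay":0,"az":0},
    {"grip":-1,"dx":0,"dy":0,"dz":0,"ax":0,"ay":0,"az":0},
    {"grip":-1,"dx":0,"dy":0,"dz":0,"ax":0,"ay":0,"az":0},
    {"grip":-1,"dx":0,"dy":0,"dz":0,"ax":0,"ay":0,"az":0},
    {"grip":-1,"dx":0,"dy":0,"dz":0,"ax":0,"ay":0,"az":0},
    {"grip":-1,"dx":0,"dy":0,"dz":0,"ax":0,"ay":0,"az":0},
    {"grip":-1,"dx":0,"dy":0,"dz":0,"ax":0,"ay":0,"az":0}
  ]
}}

```text
time_s: 11.7
eef_pos: [531.3, 273.8, 47.2]
orientation: [-0.0, 0.782, 0.623, -0.0]
contact_force: [-2.6, 1.4, 4.8]
gripper_width: 0.59
grip_force: 30.0
```

```bash
python3 - <<'E'
from h import *
a=-.225
plan([((531.3,273.8,190),None,5,-1),((578.4,-143.6,150),down(-.143),11,-1)])
E
```

```text
[{"grip":-1,"dx":-0,"dy":-0,"dz":-0.057,"ax":0,"ay":0,"az":0},{"grip":-1,"dx":-0,"dy":-0,"dz":-0.057,"ax":0,"ay":0,"az":0},{"grip":-1,"dx":-0,"dy":-0,"dz":-0.057,"ax":0,"ay":0,"az":0},{"grip":-1,"dx":-0,"dy":-0,"dz":-0.057,"ax":0,"ay":0,"az":0},{"grip":-1,"dx":-0,"dy":-0,"dz":-0.058,"ax":0,"ay":0,"az":0},{"grip":-1,"dx":-0.072,"dy":0.025,"dz":0.007,"ax":-0,"ay":-0,"az":-0.005},{"grip":-1,"dx":-0.072,"dy":0.025,"dz":0.008,"ax":-0,"ay":-0,"az":-0.005},{"grip":-1,"dx":-0.073,"dy":0.024,"dz":0.007,"ax":-0,"ay":-0,"az":-0.004}]
[{"grip":-1,"dx":-0.072,"dy":0.024,"dz":0.007,"ax":-0,"ay":-0,"az":-0.005},{"grip":-1,"dx":-0.073,"dy":0.023,"dz":0.007,"ax":-0,"ay":-0,"az":-0.005},{"grip":-1,"dx":-0.073,"dy":0.023,"dz":0.008,"ax":-0,"ay":-0,"az":-0.005},{"grip":-1,"dx":-0.073,"dy":0.022,"dz":0.007,"ax":-0,"ay":-0,"az":-0.005},{"grip":-1,"dx":-0.073,"dy":0.021,"dz":0.007,"ax":-0,"ay":-0,"az":-0.005},{"grip":-1,"dx":-0.074,"dy":0.021,"dz":0.008,"ax":-0,"ay":-0,"az":-0.004},{"grip":-1,"dx":-0.073,"dy":0.021,"dz":0.007,"ax":-0,"ay":-0,"az":-0.005},{"grip":-1,"dx":-0.074,"dy":0.02,"dz":0.007,"ax":-0,"ay":-0,"az":-0.005}]
end [ 578.7 -143.5  150.1]
```

Call:
{"fn": "move_arm", "kwargs": {
  "targets": [
    {"grip":-1,"dx":0,"dy":0,"dz":-0.04,"ax":0,"ay":0,"az":0},
    {"grip":-1,"dx":0,"dy":0,"dz":-0.06,"ax":0,"ay":0,"az":0},
    {"grip":-1,"dx":0,"dy":0,"dz":-0.066,"ax":0,"ay":0,"az":0},
    {"grip":-1,"dx":0,"dy":0,"dz":-0.06,"ax":0,"ay":0,"az":0},
    {"grip":-1,"dx":0,"dy":0,"dz":-0.06,"ax":0,"ay":0,"az":0},
    {"grip":-1,"dx":-0.072,"dy":0.025,"dz":0.007,"ax":0,"ay":0,"az":-0.005},
    {"grip":-1,"dx":-0.072,"dy":0.025,"dz":0.008,"ax":0,"ay":0,"az":-0.005},
    {"grip":-1,"dx":-0.073,"dy":0.024,"dz":0.007,"ax":0,"ay":0,"az":-0.004}
  ]
}}

```text
time_s: 12.5
eef_pos: [543.7, 158.6, 177.9]
orientation: [-0.0, 0.775, 0.632, -0.0]
contact_force: [0.6, 0.0, -2.3]
gripper_width: 0.596
grip_force: 30.0
```

Call:
{"fn": "move_arm", "kwargs": {
  "targets": [
    {"grip":-1,"dx":-0.072,"dy":0.024,"dz":0.007,"ax":0,"ay":0,"az":-0.005},
    {"grip":-1,"dx":-0.073,"dy":0.023,"dz":0.007,"ax":0,"ay":0,"az":-0.005},
    {"grip":-1,"dx":-0.073,"dy":0.023,"dz":0.008,"ax":0,"ay":0,"az":-0.005},
    {"grip":-1,"dx":-0.073,"dy":0.022,"dz":0.007,"ax":0,"ay":0,"az":-0.005},
    {"grip":-1,"dx":-0.073,"dy":0.021,"dz":0.007,"ax":0,"ay":0,"az":-0.005},
    {"grip":-1,"dx":-0.074,"dy":0.021,"dz":0.008,"ax":0,"ay":0,"az":-0.004},
    {"grip":-1,"dx":-0.073,"dy":0.021,"dz":0.007,"ax":0,"ay":0,"az":-0.005},
    {"grip":-1,"dx":-0.074,"dy":0.02,"dz":0.007,"ax":0,"ay":0,"az":-0.005}
  ]
}}

```text
time_s: 13.3
eef_pos: [578.2, -145.1, 148.5]
orientation: [-0.001, 0.756, 0.655, -0.0]
contact_force: [0.8, -0.0, -1.9]
gripper_width: 0.593
grip_force: 30.0
```

Call:
{"fn": "move_arm", "kwargs": {
  "targets": [
    {"grip":-1,"dx":0,"dy":0,"dz":0,"ax":0,"ay":0,"az":0},
    {"grip":-1,"dx":0,"dy":0,"dz":0,"ax":0,"ay":0,"az":0},
    {"grip":-1,"dx":0,"dy":0,"dz":0,"ax":0,"ay":0,"az":0},
    {"grip":-1,"dx":0,"dy":0,"dz":0,"ax":0,"ay":0,"az":0},
    {"grip":-1,"dx":0,"dy":0,"dz":0,"ax":0,"ay":0,"az":0},
    {"grip":-1,"dx":0,"dy":0,"dz":0,"ax":0,"ay":0,"az":0},
    {"grip":-1,"dx":0,"dy":0,"dz":0,"ax":0,"ay":0,"az":0},
    {"grip":-1,"dx":0,"dy":0,"dz":0,"ax":0,"ay":0,"az":0}
  ]
}}

```text
time_s: 14.1
eef_pos: [578.9, -143.5, 149.7]
orientation: [0.0, 0.756, 0.655, 0.0]
contact_force: [-0.6, -0.3, -2.4]
gripper_width: 0.598
grip_force: 30.0
```

```bash
python3 - <<'E'
from h import *
w=snap('wrist','w6');s=snap('scene','s6');o=observe();print(o['eef_pos'],o['contact_force'],o['gripper_width'],o['orientation'])
cv2.imwrite('pics/c6.png',np.hstack([cv2.resize(w['frame'][40:280,210:450],(560,560),interpolation=cv2.INTER_CUBIC),cv2.resize(s['frame'][150:250,250:340],(235,261),interpolation=cv2.INTER_CUBIC).repeat(1,0) if 0 else np.vstack([cv2.resize(s['frame'][150:250,250:340],(235,261),interpolation=cv2.INTER_CUBIC),np.zeros((299,235,3),np.uint8)])]))
E
```

```text
[ 578.85587813 -143.63751184  149.69450676] [-1.17643107 -0.3109747  -2.49075413] 0.5908325789064841 [1.61862953e-05 7.55763175e-01 6.54845037e-01 1.09784944e-05]
```

View pics/c6.png

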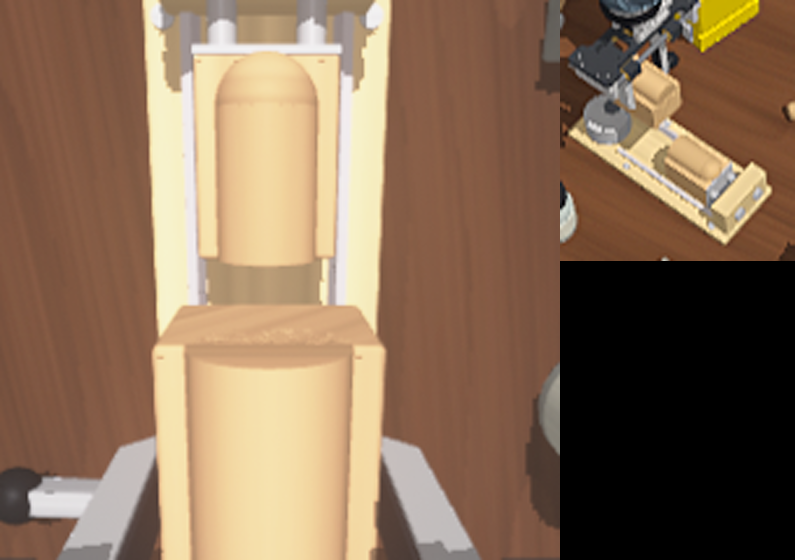

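```bash
python3 - <<'E'
from h import *
w=ld('w6');q=lambda u,v,z:px2w(w,210+u*.4286,40+v*.4286,z).round(1)
print('half seam top',q(155,345,191.5),q(384,347,191.5),'bot',q(183,307,137.5),q(362,305,137.5))
print('mate seam z66',q(202,257,66),q(333,257,66),'ridge',q(267,265,86),'far',q(193,55,66),q(339,55,66))
print('rails z23',q(185,100,23),q(196,300,23),q(348,100,23),q(340,300,23),'bed',q(146,10,12),q(160,320,12),q(390,10,12),q(378,320,12),'ball',q(17,495,42))
o=observe();R=Ro.from_quat(o['orientation'][[1,2,3,0]]).as_matrix();print(R[:,0],R[:,1])
E
```

```text
half seam top [ 557.2 -100.1  191.5] [ 610.9 -108.4  191.5] bot [ 557.3 -101.5  137.5] [ 612.7 -108.9  137.5]
mate seam z66 [557.9 -94.7  66. ] [ 610.9 -102.4   66. ] ridge [584.1 -99.1  86. ] far [567.3 -19.1  66. ] [622.1 -27.   66. ]
rails z23 [557.3 -30.   23. ] [ 546.8 -119.2   23. ] [628.8 -40.2  23. ] [ 615.1 -129.    23. ] bed [545.6  10.5  12. ] [ 525.9 -128.4   12. ] [652.7  -4.9  12. ] [ 633.6 -143.9   12. ] ball [ 446.1 -198.8   42. ]
[ 1.42355955e-01  9.89815529e-01 -4.60474673e-06] [ 9.89815529e-01 -1.42355955e-01  3.88444371e-05]
```

Gap half to mate is now about 6 mm; I want 3.5–4 mm. Sideways it is aligned within 1 mm. I'll nudge it and descend.

Call:
{"fn": "move_arm", "kwargs": {
  "targets": [
    {"grip":-1,"dx":0.005,"dy":-0.001,"dz":0.02,"ax":0,"ay":0,"az":0},
    {"grip":-1,"dx":0,"dy":0,"dz":0.04,"ax":0,"ay":0,"az":0},
    {"grip":-1,"dx":0,"dy":0,"dz":0.05,"ax":0,"ay":0,"az":0},
    {"grip":-1,"dx":0,"dy":0,"dz":0.05,"ax":0,"ay":0,"az":0},
    {"grip":-1,"dx":0,"dy":0,"dz":0.04,"ax":0,"ay":0,"az":0},
    {"grip":-1,"dx":0,"dy":0,"dz":0.02,"ax":0,"ay":0,"az":0},
    {"grip":-1,"dx":0,"dy":0,"dz":0.01,"ax":0,"ay":0,"az":0},
    {"grip":-1,"dx":0,"dy":0,"dz":0,"ax":0,"ay":0,"az":0}
  ]
}}

```text
time_s: 15.0
eef_pos: [578.6, -141.1, 34.4]
orientation: [-0.0, 0.756, 0.655, -0.0]
contact_force: [1.1, -0.7, -2.8]
gripper_width: 0.593
grip_force: 30.0
```

Call:
{"fn": "move_arm", "kwargs": {
  "targets": [
    {"grip":-1,"dx":0,"dy":0,"dz":0.004,"ax":0,"ay":0,"az":0},
    {"grip":-1,"dx":0,"dy":0,"dz":0.004,"ax":0,"ay":0,"az":0},
    {"grip":-1,"dx":0,"dy":0,"dz":0.004,"ax":0,"ay":0,"az":0},
    {"grip":-1,"dx":0,"dy":0,"dz":0.004,"ax":0,"ay":0,"az":0},
    {"grip":-1,"dx":0,"dy":0,"dz":0.003,"ax":0,"ay":0,"az":0},
    {"grip":-1,"dx":0,"dy":0,"dz":0,"ax":0,"ay":0,"az":0},
    {"grip":-1,"dx":0,"dy":0,"dz":0,"ax":0,"ay":0,"az":0},
    {"grip":-1,"dx":0,"dy":0,"dz":0,"ax":0,"ay":0,"az":0}
  ]
}}

```text
time_s: 15.8
eef_pos: [578.8, -141.2, 25.2]
orientation: [0.0, 0.756, 0.655, 0.0]
contact_force: [-0.3, 0.6, -3.3]
gripper_width: 0.596
grip_force: 30.0
```

Call:
{"fn": "move_arm", "kwargs": {
  "targets": [
    {"grip":-1,"dx":0,"dy":0,"dz":0.003,"ax":0,"ay":0,"az":0},
    {"grip":-1,"dx":0,"dy":0,"dz":0.002,"ax":0,"ay":0,"az":0},
    {"grip":-1,"dx":0,"dy":0,"dz":0,"ax":0,"ay":0,"az":0},
    {"grip":-1,"dx":0,"dy":0,"dz":0,"ax":0,"ay":0,"az":0},
    {"grip":-1,"dx":0,"dy":0,"dz":0,"ax":0,"ay":0,"az":0},
    {"grip":-1,"dx":0,"dy":0,"dz":0,"ax":0,"ay":0,"az":0},
    {"grip":-1,"dx":0,"dy":0,"dz":0,"ax":0,"ay":0,"az":0},
    {"grip":-1,"dx":0,"dy":0,"dz":0,"ax":0,"ay":0,"az":0}
  ]
}}

```text
time_s: 16.6
eef_pos: [579.1, -141.3, 24.2]
orientation: [0.0, 0.756, 0.655, -0.0]
contact_force: [-3.8, 0.4, 6.2]
gripper_width: 0.592
grip_force: 30.0
```

Seated at the predicted height. Release and lift.

Call:
{"fn": "move_arm", "kwargs": {
  "targets": [
    {"grip":0.6,"dx":0,"dy":0,"dz":0,"ax":0,"ay":0,"az":0},
    {"grip":0.9,"dx":0,"dy":0,"dz":0,"ax":0,"ay":0,"az":0},
    {"grip":0.9,"dx":0,"dy":0,"dz":0,"ax":0,"ay":0,"az":0},
    {"grip":0.9,"dx":0,"dy":0,"dz":-0.02,"ax":0,"ay":0,"az":0},
    {"grip":0.9,"dx":0,"dy":0,"dz":-0.06,"ax":0,"ay":0,"az":0},
    {"grip":0.9,"dx":0,"dy":0,"dz":-0.09,"ax":0,"ay":0,"az":0},
    {"grip":0.9,"dx":0,"dy":0,"dz":-0.09,"ax":0,"ay":0,"az":0},
    {"grip":0.5,"dx":0,"dy":0,"dz":-0.09,"ax":0,"ay":0,"az":0}
  ]
}}

```text
time_s: 17.4
eef_pos: [578.5, -141.0, 200.2]
orientation: [0.0, 0.756, 0.655, 0.0]
contact_force: [1.5, -0.9, -0.7]
gripper_width: 0.895
grip_force: 0.0
```

Call:
{"fn": "move_arm", "kwargs": {
  "targets": [
    {"grip":-0.4,"dx":0,"dy":0,"dz":0,"ax":0,"ay":0,"az":0.094},
    {"grip":-0.4,"dx":0,"dy":0,"dz":0,"ax":0,"ay":0,"az":0.094},
    {"grip":-0.4,"dx":0,"dy":0,"dz":0,"ax":0,"ay":0,"az":0.094},
    {"grip":-0.4,"dx":0,"dy":0,"dz":0,"ax":0,"ay":0,"az":0.094},
    {"grip":-0.4,"dx":0,"dy":0,"dz":0,"ax":0,"ay":0,"az":0.094},
    {"grip":-0.4,"dx":0,"dy":0,"dz":0,"ax":0,"ay":0,"az":0.094},
    {"grip":-0.4,"dx":0,"dy":0,"dz":0,"ax":0,"ay":0,"az":0.094},
    {"grip":-0.4,"dx":0,"dy":0,"dz":0,"ax":0,"ay":0,"az":0.094}
  ]
}}

```text
time_s: 18.2
eef_pos: [578.8, -141.2, 198.4]
orientation: [0.0, 0.993, 0.12, 0.0]
contact_force: [0.5, 0.3, 0.1]
gripper_width: 0.303
grip_force: 0.0
```

```bash
python3 - <<'E'
from h import *
w=snap('wrist','w7');t=snap('top','t7');o=observe();print(o['eef_pos'],o['contact_force'],o['gripper_width'])
f=w['frame'];cv2.imwrite('pics/w7b.png',f)
print([w2px(w,p).round() for p in [(446,-199,42),(566,-226,42),(579,-141,86),(584,-98,86)]])
# dark ball blob near prediction
u,v=w2px(w,(446,-199,42)).astype(int);r=f[max(v-30,0):v+30,max(u-30,0):u+30].max(2);ys,xs=np.where(r<50);print('ball',xs.mean()+max(u-30,0),ys.mean()+max(v-30,0),len(xs),px2w(w,xs.mean()+max(u-30,0),ys.mean()+max(v-30,0),42))
pp=np.array([566,-226.]);l=np.array([446.,-199])-pp;l/=np.hypot(*l);g=pp+100*l;yaw=np.arctan2(l[1],l[0])+np.pi/2-2*np.pi;print(l,g,np.degrees(yaw))
plan([((g[0],g[1],120),down(yaw),5,-.4),((g[0],g[1],40),down(yaw),3,-.4)])
E
```

```text
[ 578.80962783 -141.18621709  198.36310097] [-0.12858481  0.58955893 -0.62166985] 0.30039969288709006
[array([343., 282.]), array([388., 205.]), array([325., 188.]), array([287., 174.])]
ball nan nan 0 [nan nan nan]
[-0.97560976  0.2195122 ] [ 468.43902439 -204.04878049] -102.68038349181984
[{"grip":-0.4,"dx":-0.049,"dy":0.014,"dz":0.031,"ax":0,"ay":-0,"az":0.06},{"grip":-0.4,"dx":-0.047,"dy":0.018,"dz":0.032,"ax":0,"ay":-0,"az":0.059},{"grip":-0.4,"dx":-0.046,"dy":0.022,"dz":0.031,"ax":0,"ay":-0,"az":0.06},{"grip":-0.4,"dx":-0.043,"dy":0.027,"dz":0.031,"ax":0,"ay":-0,"az":0.059},{"grip":-0.4,"dx":-0.041,"dy":0.03,"dz":0.032,"ax":0,"ay":-0,"az":0.06},{"grip":-0.4,"dx":-0,"dy":0,"dz":0.053,"ax":0,"ay":-0,"az":0},{"grip":-0.4,"dx":-0,"dy":0,"dz":0.053,"ax":0,"ay":-0,"az":0},{"grip":-0.4,"dx":-0,"dy":0,"dz":0.054,"ax":0,"ay":-0,"az":0}]
end [ 468.5 -203.9   39.8]<stdin>:6: RuntimeWarning: Mean of empty slice.
  ret = ret.dtype.type(ret / rcount)
```

Call:
{"fn": "move_arm", "kwargs": {
  "targets": [
    {"grip":-0.4,"dx":-0.049,"dy":0.014,"dz":0.031,"ax":0,"ay":0,"az":0.06},
    {"grip":-0.4,"dx":-0.047,"dy":0.018,"dz":0.032,"ax":0,"ay":0,"az":0.059},
    {"grip":-0.4,"dx":-0.046,"dy":0.022,"dz":0.031,"ax":0,"ay":0,"az":0.06},
    {"grip":-0.4,"dx":-0.043,"dy":0.027,"dz":0.031,"ax":0,"ay":0,"az":0.059},
    {"grip":-0.4,"dx":-0.041,"dy":0.03,"dz":0.032,"ax":0,"ay":0,"az":0.06},
    {"grip":-0.4,"dx":0,"dy":0,"dz":0.05,"ax":0,"ay":0,"az":0},
    {"grip":-0.4,"dx":0,"dy":0,"dz":0.05,"ax":0,"ay":0,"az":0},
    {"grip":-0.4,"dx":0,"dy":0,"dz":0.05,"ax":0,"ay":0,"az":0}
  ]
}}

```text
time_s: 19.1
eef_pos: [468.4, -204.2, 44.0]
orientation: [0.0, 0.994, -0.109, 0.001]
contact_force: [-1.0, 0.5, 0.1]
gripper_width: 0.3
grip_force: 0.0
```

Call:
{"fn": "move_arm", "kwargs": {
  "targets": [
    {"grip":-0.4,"dx":0,"dy":0,"dz":0.014,"ax":0,"ay":0,"az":0},
    {"grip":-0.4,"dx":0,"dy":0,"dz":0.014,"ax":0,"ay":0,"az":0},
    {"grip":-0.4,"dx":0,"dy":0,"dz":0.014,"ax":0,"ay":0,"az":0},
    {"grip":-0.4,"dx":0,"dy":0,"dz":0.014,"ax":0,"ay":0,"az":0},
    {"grip":-0.4,"dx":0,"dy":0,"dz":0.008,"ax":0,"ay":0,"az":0},
    {"grip":-0.57,"dx":0,"dy":0,"dz":0,"ax":0,"ay":0,"az":0},
    {"grip":-0.57,"dx":0,"dy":0,"dz":0,"ax":0,"ay":0,"az":0},
    {"grip":-0.57,"dx":0,"dy":0,"dz":0,"ax":0,"ay":0,"az":0}
  ]
}}

```text
time_s: 19.9
eef_pos: [468.6, -204.0, 12.6]
orientation: [0.0, 0.994, -0.11, 0.0]
contact_force: [1.2, -0.1, -0.4]
gripper_width: 0.213
grip_force: 0.0
```

```bash
python3 - <<'E'
from h import *
o=observe();print(o['eef_pos'],o['contact_force'],o['gripper_width'],o['joint_pos'].round(2))
pp=np.array([566,-226.]);l=o['eef_pos'][:2]-pp;f0=np.arctan2(l[1],l[0]);print(np.hypot(*l),f0)
cl=-.143+np.pi; f1=cl+1.57+0.03   # world lever angle when in line, plus the play
segs=[]
for f in np.linspace(f0,f1,33)[1:]:
    segs.append((np.r_[pp+100*np.array([np.cos(f),np.sin(f)]),o['eef_pos'][2]],down(f+np.pi/2),1,-.57))
plan(segs)
E
```

```text
[ 468.62494935 -203.96045498   12.56697348] [ 1.21327242 -0.05094107 -0.39973417] 0.2134548625777773 [-0.63  0.16  2.01  0.    0.97  1.16]
99.83807908019172 2.9190063112326228
[{"grip":-0.57,"dx":-0,"dy":0.01,"dz":0,"ax":0,"ay":-0,"az":-0.033},{"grip":-0.57,"dx":0,"dy":0.011,"dz":0,"ax":0,"ay":-0,"az":-0.033},{"grip":-0.57,"dx":0,"dy":0.01,"dz":0,"ax":0,"ay":-0,"az":-0.033},{"grip":-0.57,"dx":0.001,"dy":0.011,"dz":0,"ax":0,"ay":-0,"az":-0.034},{"grip":-0.57,"dx":-0,"dy":0.01,"dz":0,"ax":0,"ay":-0,"az":-0.033},{"grip":-0.57,"dx":0,"dy":0.011,"dz":0,"ax":0,"ay":-0,"az":-0.034},{"grip":-0.57,"dx":0.001,"dy":0.01,"dz":0,"ax":0,"ay":-0,"az":-0.033},{"grip":-0.57,"dx":-0,"dy":0.011,"dz":0,"ax":0,"ay":-0,"az":-0.034}]
[{"grip":-0.57,"dx":0,"dy":0.01,"dz":0,"ax":0,"ay":-0,"az":-0.033},{"grip":-0.57,"dx":0,"dy":0.011,"dz":0,"ax":0,"ay":-0,"az":-0.033},{"grip":-0.57,"dx":0.001,"dy":0.01,"dz":0,"ax":0,"ay":-0,"az":-0.034},{"grip":-0.57,"dx":-0,"dy":0.011,"dz":0,"ax":0,"ay":-0,"az":-0.033},{"grip":-0.57,"dx":0,"dy":0.01,"dz":0,"ax":0,"ay":-0,"az":-0.034},{"grip":-0.57,"dx":0,"dy":0.011,"dz":0,"a
[... 595 characters left out ...]
dx":-0,"dy":0.01,"dz":0,"ax":-0,"ay":-0,"az":-0.034},{"grip":-0.57,"dx":0,"dy":0.011,"dz":0,"ax":-0,"ay":-0,"az":-0.033}]
[{"grip":-0.57,"dx":0,"dy":0.01,"dz":0,"ax":-0,"ay":-0,"az":-0.034},{"grip":-0.57,"dx":0.001,"dy":0.011,"dz":0,"ax":-0,"ay":-0,"az":-0.033},{"grip":-0.57,"dx":-0,"dy":0.01,"dz":0,"ax":-0,"ay":-0,"az":-0.033},{"grip":-0.57,"dx":0,"dy":0.011,"dz":0,"ax":-0,"ay":-0,"az":-0.034},{"grip":-0.57,"dx":0,"dy":0.01,"dz":0,"ax":-0,"ay":-0,"az":-0.033},{"grip":-0.57,"dx":0.001,"dy":0.011,"dz":0,"ax":-0,"ay":-0,"az":-0.034},{"grip":-0.57,"dx":-0,"dy":0.01,"dz":0,"ax":-0,"ay":-0,"az":-0.033},{"grip":-0.57,"dx":0,"dy":0.011,"dz":0,"ax":-0,"ay":-0,"az":-0.033}]
end [ 554.7 -325.5   12.6]
```

Call:
{"fn": "move_arm", "kwargs": {
  "targets": [
    {"grip":-0.57,"dx":0,"dy":0.01,"dz":0,"ax":0,"ay":0,"az":-0.033},
    {"grip":-0.57,"dx":0,"dy":0.011,"dz":0,"ax":0,"ay":0,"az":-0.033},
    {"grip":-0.57,"dx":0,"dy":0.01,"dz":0,"ax":0,"ay":0,"az":-0.033},
    {"grip":-0.57,"dx":0.001,"dy":0.011,"dz":0,"ax":0,"ay":0,"az":-0.034},
    {"grip":-0.57,"dx":0,"dy":0.01,"dz":0,"ax":0,"ay":0,"az":-0.033},
    {"grip":-0.57,"dx":0,"dy":0.011,"dz":0,"ax":0,"ay":0,"az":-0.034},
    {"grip":-0.57,"dx":0.001,"dy":0.01,"dz":0,"ax":0,"ay":0,"az":-0.033},
    {"grip":-0.57,"dx":0,"dy":0.011,"dz":0,"ax":0,"ay":0,"az":-0.034}
  ]
}}

```text
time_s: 20.7
eef_pos: [468.2, -245.0, 12.5]
orientation: [-0.0, 0.995, 0.1, 0.001]
contact_force: [1.0, 1.4, 0.5]
gripper_width: 0.211
grip_force: 1.1
```

Call:
{"fn": "move_arm", "kwargs": {
  "targets": [
    {"grip":-0.57,"dx":0,"dy":0.01,"dz":0,"ax":0,"ay":0,"az":-0.033},
    {"grip":-0.57,"dx":0,"dy":0.011,"dz":0,"ax":0,"ay":0,"az":-0.033},
    {"grip":-0.57,"dx":0.001,"dy":0.01,"dz":0,"ax":0,"ay":0,"az":-0.034},
    {"grip":-0.57,"dx":0,"dy":0.011,"dz":0,"ax":0,"ay":0,"az":-0.033},
    {"grip":-0.57,"dx":0,"dy":0.01,"dz":0,"ax":0,"ay":0,"az":-0.034},
    {"grip":-0.57,"dx":0,"dy":0.011,"dz":0,"ax":0,"ay":0,"az":-0.033},
    {"grip":-0.57,"dx":0.001,"dy":0.01,"dz":0,"ax":0,"ay":0,"az":-0.033},
    {"grip":-0.57,"dx":0,"dy":0.011,"dz":0,"ax":0,"ay":0,"az":-0.034}
  ]
}}

```text
time_s: 21.5
eef_pos: [485.3, -282.3, 12.4]
orientation: [-0.001, 0.953, 0.304, 0.001]
contact_force: [4.6, 6.2, 0.2]
gripper_width: 0.216
grip_force: 3.3
```

Call:
{"fn": "move_arm", "kwargs": {
  "targets": [
    {"grip":-0.57,"dx":0,"dy":0.01,"dz":0,"ax":0,"ay":0,"az":-0.033},
    {"grip":-0.57,"dx":0,"dy":0.011,"dz":0,"ax":0,"ay":0,"az":-0.034},
    {"grip":-0.57,"dx":0.001,"dy":0.01,"dz":0,"ax":0,"ay":0,"az":-0.033},
    {"grip":-0.57,"dx":0,"dy":0.011,"dz":0,"ax":0,"ay":0,"az":-0.034},
    {"grip":-0.57,"dx":0,"dy":0.01,"dz":0,"ax":0,"ay":0,"az":-0.033},
    {"grip":-0.57,"dx":0.001,"dy":0.011,"dz":0,"ax":0,"ay":0,"az":-0.033},
    {"grip":-0.57,"dx":0,"dy":0.01,"dz":0,"ax":0,"ay":0,"az":-0.034},
    {"grip":-0.57,"dx":0,"dy":0.011,"dz":0,"ax":0,"ay":0,"az":-0.033}
  ]
}}

```text
time_s: 22.3
eef_pos: [515.0, -308.6, 12.2]
orientation: [-0.003, 0.868, 0.496, 0.001]
contact_force: [-0.2, 11.6, 6.3]
gripper_width: 0.214
grip_force: 5.9
```

Call:
{"fn": "move_arm", "kwargs": {
  "targets": [
    {"grip":-0.57,"dx":0,"dy":0.01,"dz":0,"ax":0,"ay":0,"az":-0.034},
    {"grip":-0.57,"dx":0.001,"dy":0.011,"dz":0,"ax":0,"ay":0,"az":-0.033},
    {"grip":-0.57,"dx":0,"dy":0.01,"dz":0,"ax":0,"ay":0,"az":-0.033},
    {"grip":-0.57,"dx":0,"dy":0.011,"dz":0,"ax":0,"ay":0,"az":-0.034},
    {"grip":-0.57,"dx":0,"dy":0.01,"dz":0,"ax":0,"ay":0,"az":-0.033},
    {"grip":-0.57,"dx":0.001,"dy":0.011,"dz":0,"ax":0,"ay":0,"az":-0.034},
    {"grip":-0.57,"dx":0,"dy":0.01,"dz":0,"ax":0,"ay":0,"az":-0.033},
    {"grip":-0.57,"dx":0,"dy":0.011,"dz":0,"ax":0,"ay":0,"az":-0.033}
  ]
}}

```text
time_s: 23.1
eef_pos: [553.2, -321.6, 12.1]
orientation: [-0.004, 0.746, 0.666, 0.001]
contact_force: [-4.9, 11.1, 8.9]
gripper_width: 0.215
grip_force: 6.6
```

Call:
{"fn": "move_arm", "kwargs": {
  "targets": [
    {"grip":-0.57,"dx":0,"dy":0,"dz":0,"ax":0,"ay":0,"az":0},
    {"grip":-0.57,"dx":0,"dy":0,"dz":0,"ax":0,"ay":0,"az":0},
    {"grip":-0.57,"dx":0,"dy":0,"dz":0,"ax":0,"ay":0,"az":0},
    {"grip":-0.57,"dx":0,"dy":0,"dz":0,"ax":0,"ay":0,"az":0},
    {"grip":-0.57,"dx":0,"dy":0,"dz":0,"ax":0,"ay":0,"az":0},
    {"grip":-0.57,"dx":0,"dy":0,"dz":0,"ax":0,"ay":0,"az":0},
    {"grip":-0.57,"dx":0,"dy":0,"dz":0,"ax":0,"ay":0,"az":0},
    {"grip":-0.57,"dx":0,"dy":0,"dz":0,"ax":0,"ay":0,"az":0}
  ]
}}

```text
time_s: 23.9
eef_pos: [554.0, -321.8, 12.1]
orientation: [-0.003, 0.747, 0.665, 0.001]
contact_force: [-2.0, 9.9, 5.0]
gripper_width: 0.219
grip_force: 4.8
```

```bash
python3 - <<'E'
from h import *
w=snap('wrist','w8');t=snap('top','t8');o=observe();print(o['eef_pos'],o['contact_force'],o['wrist_torque'],o['gripper_width'],o['orientation'])
f=w['frame']
u0,v0=0,0;m=(f.max(2)<45).astype(np.uint8);n,_,st,ce=cv2.connectedComponentsWithStats(m)
for i in range(1,n):
    if 60<st[i,4]<4000: print(st[i],ce[i].round(1),px2w(w,*ce[i],42).round(1))
print('pred ball',w2px(w,(549,-347,42)))
E
```

```text
[ 554.02328455 -321.82730115   12.16765483] [-1.76334756 10.20082472  5.08576637] [ 1.82154839  0.25194477 -0.14957462] 0.21264209902813716 [-0.00320577  0.74659717  0.66526711  0.00143433]
[614 367  26  33 515] [628.6 383.9] [ 759.7 -456.    42. ]
[  0 389  17  11  71] [  6.7 395.6] [ 305.1 -415.8   42. ]
pred ball [322.73951564 280.63647315]
```

Call:
{"fn": "move_arm", "kwargs": {
  "targets": [
    {"grip":-0.57,"dx":0.008,"dy":0,"dz":0,"ax":0,"ay":0,"az":0},
    {"grip":-0.5,"dx":0,"dy":0,"dz":0,"ax":0,"ay":0,"az":0},
    {"grip":-0.5,"dx":0,"dy":0,"dz":-0.04,"ax":0,"ay":0,"az":0},
    {"grip":-0.5,"dx":0,"dy":0,"dz":-0.08,"ax":0,"ay":0,"az":0},
    {"grip":-0.5,"dx":0,"dy":0,"dz":-0.09,"ax":0,"ay":0,"az":0},
    {"grip":-0.5,"dx":0,"dy":0,"dz":-0.09,"ax":0,"ay":0,"az":0},
    {"grip":-0.5,"dx":-0.08,"dy":0,"dz":-0.05,"ax":0,"ay":0,"az":0},
    {"grip":-0.5,"dx":-0.08,"dy":0,"dz":0,"ax":0,"ay":0,"az":0}
  ]
}}

```text
time_s: 24.8
eef_pos: [548.4, -403.6, 194.3]
orientation: [0.006, 0.746, 0.666, 0.0]
contact_force: [-0.6, -0.4, 0.4]
gripper_width: 0.25
grip_force: 0.0
```

```bash
python3 - <<'E'
from h import *
w=snap('wrist','w9');t=snap('top','t9');s=snap('scene','s9');o=observe();print(o['eef_pos'],o['contact_force'])
print([w2px(w,p).round() for p in [(549,-347,42),(566,-226,42),(579,-141,86),(584,-98,86)]])
A=cv2.resize(w['frame'][0:300,200:470],(540,600),interpolation=cv2.INTER_CUBIC)
B=cv2.resize(s['frame'][150:280,230:345],(260,294),interpolation=cv2.INTER_CUBIC)
C=cv2.resize(t['frame'][135:235,180:400],(260,118),interpolation=cv2.INTER_CUBIC)
D=cv2.resize(s['frame'][40:290,180:480],(260,188))
cv2.imwrite('pics/c9.png',np.hstack([A,np.vstack([B,C,D])]))
E
```

```text
[ 545.3392204 -403.0833767  187.5814034] [-0.55058517  0.94310688  0.00815257]
[array([319., 132.]), array([322.,  14.]), array([ 326., -121.]), array([ 326., -191.])]
```

View pics/c9.png

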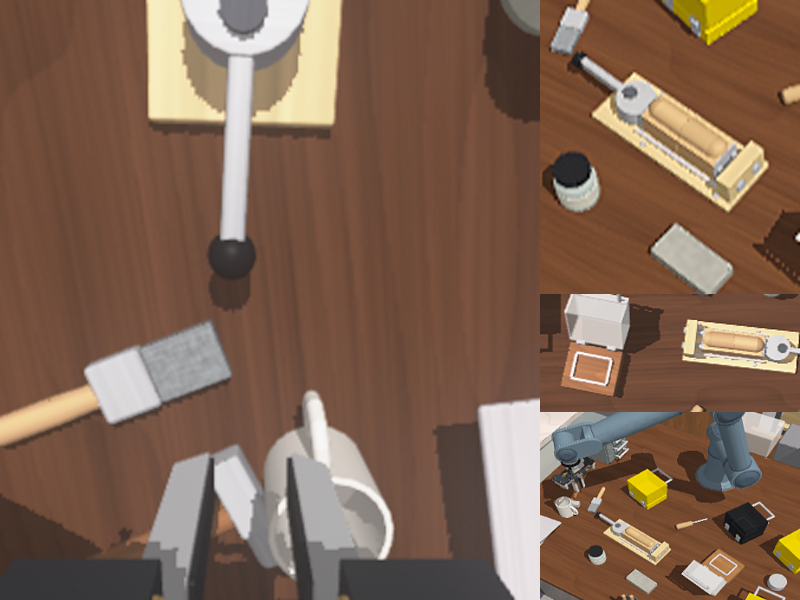

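Halves are joined and the cover lies back; now I'll check the lever angle from the ball (316,127.5) and the lever root (320,31).

```bash
python3 - <<'E'
from h import *
w=ld('w9');b=px2w(w,200+232/2,255/2,42)
for r in[px2w(w,200+240/2,62/2,52),px2w(w,200+233.5/2,235/2,52)]: print(r.round(1),b.round(1))
r=px2w(w,200+240/2,62/2,52);e=px2w(w,200+233.5/2,235/2,52)
L=e-r;print('lever',np.arctan2(L[1],L[0])+2*np.pi-(np.pi-.143))
c1,c2=px2w(w,200+149/2,122/2,12),px2w(w,200+334/2,128/2,12);print('bed end',c1,c2);d=c2-c1;print('yaw',np.arctan2(d[1],d[0]))
x=np.array([.99,-.1425,0]);y=np.array([.1425,.99,0]);m=(c1+c2)/2;pv=m+37*y;print('piv',pv,'ball rel',(b-pv)@x,(b-pv)@y)
l1,l2=px2w(w,200+149/2,122/2,12),px2w(w,200+146/2,0,12);r2,r1=px2w(w,200+342/2,0,12),c2
print('side edges',np.arctan2(*(l2-l1)[:2]),np.arctan2(*(r2-r1)[:2]))
E
```

```text
[ 562.  -244.4   52. ] [ 545.9 -340.9   42. ]
[ 548.3 -329.7   52. ] [ 545.9 -340.9   42. ]
lever 1.5546055760478676
bed end [ 505.64460794 -260.86842276   12.        ] [ 614.25122204 -276.30317904   12.        ]
yaw -0.1411708283081182
piv [ 565.22041499 -231.9558009    12.        ] ball rel -3.594742613124929 -110.6471582059314
side edges 0.13367450516033796 0.14050150707283468
```

The lever reads about 1.55 rad, slightly short. I'll push it a few mm further.

```bash
python3 - <<'E'
from h import *
plan([((551.3,-316.5,187),down(-.13),3,-.4),((551.3,-316.5,70),down(-.13),3,-.4),((551.3,-316.5,50),down(-.13),2,-.4),
((551.3,-316.5,12.5),down(-.13),3,-.4),(None,None,1,-.57),(None,None,1,-.57),((559.3,-317.6,12.5),down(-.11),3,-.57)])
E
```

```text
[{"grip":-0.4,"dx":0.058,"dy":-0.003,"dz":0,"ax":0,"ay":0,"az":0.003},{"grip":-0.4,"dx":0.058,"dy":-0.003,"dz":0.001,"ax":0.001,"ay":0,"az":0.002},{"grip":-0.4,"dx":0.057,"dy":-0.003,"dz":0,"ax":-0,"ay":0.001,"az":0.003},{"grip":-0.4,"dx":0,"dy":-0,"dz":0.078,"ax":-0,"ay":-0,"az":-0},{"grip":-0.4,"dx":0,"dy":-0,"dz":0.078,"ax":-0,"ay":-0,"az":-0},{"grip":-0.4,"dx":0,"dy":-0,"dz":0.078,"ax":-0,"ay":-0,"az":-0},{"grip":-0.4,"dx":0,"dy":-0,"dz":0.02,"ax":-0,"ay":-0,"az":-0},{"grip":-0.4,"dx":0,"dy":-0,"dz":0.02,"ax":-0,"ay":-0,"az":-0}]
[{"grip":-0.4,"dx":0,"dy":-0,"dz":0.025,"ax":-0,"ay":-0,"az":-0},{"grip":-0.4,"dx":0,"dy":-0,"dz":0.025,"ax":-0,"ay":-0,"az":-0},{"grip":-0.4,"dx":0,"dy":-0,"dz":0.025,"ax":-0,"ay":-0,"az":-0},{"grip":-0.57,"dx":0,"dy":0,"dz":0,"ax":0,"ay":0,"az":0},{"grip":-0.57,"dx":0,"dy":0,"dz":0,"ax":0,"ay":0,"az":0},{"grip":-0.57,"dx":-0,"dy":0.005,"dz":-0,"ax":-0,"ay":-0,"az":-0.004},{"grip":-0.57,"dx":-0,"dy":0.006,"dz":-0,"ax":-0,"ay":-0,"az":-0.005},{"grip":-0.57,"dx":-0,"dy":0.005,"dz":-0,"ax":-0,"ay":-0,"az":-0.004}]
end [ 559.3 -317.5   12.5]
```

Call:
{"fn": "move_arm", "kwargs": {
  "targets": [
    {"grip":-0.4,"dx":0.058,"dy":-0.003,"dz":0,"ax":0,"ay":0,"az":0.003},
    {"grip":-0.4,"dx":0.058,"dy":-0.003,"dz":0.001,"ax":0,"ay":0,"az":0.002},
    {"grip":-0.4,"dx":0.057,"dy":-0.003,"dz":0,"ax":0,"ay":0,"az":0.003},
    {"grip":-0.4,"dx":0,"dy":0,"dz":0.07,"ax":0,"ay":0,"az":0},
    {"grip":-0.4,"dx":0,"dy":0,"dz":0.08,"ax":0,"ay":0,"az":0},
    {"grip":-0.4,"dx":0,"dy":0,"dz":0.08,"ax":0,"ay":0,"az":0},
    {"grip":-0.4,"dx":0,"dy":0,"dz":0.02,"ax":0,"ay":0,"az":0},
    {"grip":-0.4,"dx":0,"dy":0,"dz":0.02,"ax":0,"ay":0,"az":0}
  ]
}}

```text
time_s: 25.75
eef_pos: [551.4, -313.5, 50.9]
orientation: [-0.001, 0.75, 0.661, 0.0]
contact_force: [0.2, -0.4, -0.2]
gripper_width: 0.3
grip_force: 0.0
```

Call:
{"fn": "move_arm", "kwargs": {
  "targets": [
    {"grip":-0.4,"dx":0,"dy":0,"dz":0.025,"ax":0,"ay":0,"az":0},
    {"grip":-0.4,"dx":0,"dy":0,"dz":0.025,"ax":0,"ay":0,"az":0},
    {"grip":-0.4,"dx":0,"dy":0,"dz":0.025,"ax":0,"ay":0,"az":0},
    {"grip":-0.57,"dx":0,"dy":0,"dz":0,"ax":0,"ay":0,"az":0},
    {"grip":-0.57,"dx":0,"dy":0,"dz":0,"ax":0,"ay":0,"az":0},
    {"grip":-0.57,"dx":0,"dy":0.005,"dz":0,"ax":0,"ay":0,"az":-0.004},
    {"grip":-0.57,"dx":0,"dy":0.006,"dz":0,"ax":0,"ay":0,"az":-0.005},
    {"grip":-0.57,"dx":0,"dy":0.004,"dz":0,"ax":0,"ay":0,"az":-0.004}
  ]
}}

```text
time_s: 26.55
eef_pos: [557.5, -315.6, 14.6]
orientation: [-0.001, 0.743, 0.669, -0.001]
contact_force: [-7.1, 0.2, 3.6]
gripper_width: 0.214
grip_force: 3.7
```

Call:
{"fn": "move_arm", "kwargs": {
  "targets": [
    {"grip":-0.57,"dx":0,"dy":0,"dz":0,"ax":0,"ay":0,"az":0},
    {"grip":-0.57,"dx":0,"dy":0,"dz":0,"ax":0,"ay":0,"az":0},
    {"grip":-0.57,"dx":0,"dy":0,"dz":0,"ax":0,"ay":0,"az":0},
    {"grip":-0.57,"dx":0,"dy":0,"dz":0,"ax":0,"ay":0,"az":0},
    {"grip":-0.57,"dx":0,"dy":0,"dz":0,"ax":0,"ay":0,"az":0},
    {"grip":-0.57,"dx":0,"dy":0,"dz":0,"ax":0,"ay":0,"az":0},
    {"grip":-0.57,"dx":0,"dy":0,"dz":0,"ax":0,"ay":0,"az":0},
    {"grip":-0.57,"dx":0,"dy":0,"dz":0,"ax":0,"ay":0,"az":0}
  ]
}}

```text
time_s: 27.35
eef_pos: [557.9, -315.7, 14.6]
orientation: [-0.001, 0.744, 0.669, -0.001]
contact_force: [-5.5, -1.3, 2.9]
gripper_width: 0.215
grip_force: 2.9
```

Call:
{"fn": "move_arm", "kwargs": {
  "targets": [
    {"grip":-0.5,"dx":0,"dy":-0.006,"dz":0,"ax":0,"ay":0,"az":0},
    {"grip":-0.5,"dx":0,"dy":0,"dz":0,"ax":0,"ay":0,"az":0},
    {"grip":-0.5,"dx":0,"dy":0,"dz":-0.04,"ax":0,"ay":0,"az":0},
    {"grip":-0.5,"dx":0,"dy":0,"dz":-0.08,"ax":0,"ay":0,"az":0},
    {"grip":-0.5,"dx":0,"dy":0,"dz":-0.09,"ax":0,"ay":0,"az":0},
    {"grip":-0.5,"dx":0,"dy":0,"dz":-0.09,"ax":0,"ay":0,"az":0},
    {"grip":-0.5,"dx":-0.08,"dy":0,"dz":-0.05,"ax":0,"ay":0,"az":0},
    {"grip":-0.5,"dx":-0.08,"dy":0,"dz":0,"ax":0,"ay":0,"az":0}
  ]
}}

```text
time_s: 28.15
eef_pos: [550.4, -396.8, 196.3]
orientation: [0.006, 0.743, 0.669, 0.001]
contact_force: [-0.1, 0.1, 0.3]
gripper_width: 0.247
grip_force: 0.0
```

```bash
python3 - <<'E'
from h import *
capture('wrist');capture('wrist')
w=snap('wrist','w10')
def ball(w,g):
    f=w['frame'];m=(f.max(2)<60).astype(np.uint8);n,_,st,ce=cv2.connectedComponentsWithStats(m)
    u=w2px(w,g);i=min(range(1,n),key=lambda i:np.hypot(*(ce[i]-u))+(1e3 if st[i,4]<40 else 0));return ce[i],st[i,4]
for k in('w9','w10'):
    w=ld(k);c,a=ball(w,(548,-342,42));b=px2w(w,*c,42)
    f=w['frame'].astype(int);pts=[]
    for d in range(25,95,5):   # lever centre line by brightness against dark bench
        q=b+np.array([.14,.99,0])*d;u,v=w2px(w,q+[0,0,10]).round().astype(int)
        if v<0: continue
        row=f[v,u-25:u+26].min(1);xs=np.where(row>120)[0]
        if 3<len(xs)<20: pts.append(px2w(w,u-25+xs.mean(),v,52)[:2])
    pts=np.array(pts);s=np.polyfit(pts[:,1],pts[:,0],1)[0];print(k,c.round(1),a,b.round(1),len(pts),'lever angle',1.5708+np.arctan(.1413)*-1+np.arctan(s)*1, s)
E
```

```text
w9 [315.6 130.3] 269 [ 545. -344.   42.] 11 lever angle 1.5232238625966987 0.09306185253231788
w10 [321.1 135.2] 273 [ 548.8 -344.7   42. ] 11 lever angle 1.5585734441780918 0.12885022057416026
```

Ball moved 3.8 mm, giving about 1.565 rad ±0.01. One more ~2 mm push gives margin.

```bash
python3 - <<'E'
from h import *
o=observe();print(o['eef_pos'])
plan([((554.9,-316,o['eef_pos'][2]),down(-.12),3,-.4),((554.9,-316,50),down(-.12),4,-.4),((554.9,-316,30),down(-.12),1,-.4),
((554.9,-316,13),down(-.12),2,-.4),(None,None,1,-.57),(None,None,1,-.57),((561.2,-316.7,13),down(-.11),3,-.57)])
E
```

```text
[ 547.32305236 -396.37866043  189.69586655]
[{"grip":-0.4,"dx":0.054,"dy":-0.001,"dz":-0,"ax":0,"ay":0,"az":0.002},{"grip":-0.4,"dx":0.054,"dy":-0.001,"dz":-0,"ax":0.001,"ay":0,"az":0.003},{"grip":-0.4,"dx":0.053,"dy":-0.001,"dz":-0,"ax":-0,"ay":0,"az":0.002},{"grip":-0.4,"dx":0,"dy":-0,"dz":0.07,"ax":-0,"ay":0,"az":-0},{"grip":-0.4,"dx":0,"dy":-0,"dz":0.07,"ax":-0,"ay":0,"az":-0},{"grip":-0.4,"dx":0,"dy":-0,"dz":0.069,"ax":-0,"ay":0,"az":-0},{"grip":-0.4,"dx":0.001,"dy":-0,"dz":0.07,"ax":-0,"ay":0,"az":-0},{"grip":-0.4,"dx":-0,"dy":-0,"dz":0.04,"ax":-0,"ay":0,"az":-0}]
[{"grip":-0.4,"dx":-0,"dy":-0,"dz":0.017,"ax":-0,"ay":0,"az":-0},{"grip":-0.4,"dx":-0,"dy":-0,"dz":0.017,"ax":-0,"ay":0,"az":-0},{"grip":-0.57,"dx":0,"dy":0,"dz":0,"ax":0,"ay":0,"az":0},{"grip":-0.57,"dx":0,"dy":0,"dz":0,"ax":0,"ay":0,"az":0},{"grip":-0.57,"dx":-0,"dy":0.004,"dz":0,"ax":-0,"ay":0,"az":-0.002},{"grip":-0.57,"dx":-0,"dy":0.004,"dz":0,"ax":-0,"ay":0,"az":-0.002},{"grip":-0.57,"dx":-0,"dy":0.005,"dz":0,"ax":-0,"ay":0,"az":-0.003},{"dx":0,"dy":0,"dz":0,"ax":0,"ay":0,"az":0,"grip":-0.57}]
end [ 561.4 -316.6   13.1]
```

Call:
{"fn": "move_arm", "kwargs": {
  "targets": [
    {"grip":-0.4,"dx":0.054,"dy":-0.001,"dz":0,"ax":0,"ay":0,"az":0.002},
    {"grip":-0.4,"dx":0.054,"dy":-0.001,"dz":0,"ax":0,"ay":0,"az":0.003},
    {"grip":-0.4,"dx":0.053,"dy":-0.001,"dz":0,"ax":0,"ay":0,"az":0.002},
    {"grip":-0.4,"dx":0,"dy":0,"dz":0.07,"ax":0,"ay":0,"az":0},
    {"grip":-0.4,"dx":0,"dy":0,"dz":0.07,"ax":0,"ay":0,"az":0},
    {"grip":-0.4,"dx":0,"dy":0,"dz":0.07,"ax":0,"ay":0,"az":0},
    {"grip":-0.4,"dx":0,"dy":0,"dz":0.07,"ax":0,"ay":0,"az":0},
    {"grip":-0.4,"dx":0,"dy":0,"dz":0.04,"ax":0,"ay":0,"az":0}
  ]
}}

```text
time_s: 29.1
eef_pos: [553.2, -311.3, 25.3]
orientation: [-0.003, 0.747, 0.665, -0.0]
contact_force: [0.3, -0.2, -0.0]
gripper_width: 0.302
grip_force: 0.0
```

Call:
{"fn": "move_arm", "kwargs": {
  "targets": [
    {"grip":-0.4,"dx":0,"dy":0,"dz":0.017,"ax":0,"ay":0,"az":0},
    {"grip":-0.4,"dx":0,"dy":0,"dz":0.017,"ax":0,"ay":0,"az":0},
    {"grip":-0.57,"dx":0,"dy":0,"dz":0,"ax":0,"ay":0,"az":0},
    {"grip":-0.57,"dx":0,"dy":0,"dz":0,"ax":0,"ay":0,"az":0},
    {"grip":-0.57,"dx":0,"dy":0.004,"dz":0,"ax":0,"ay":0,"az":-0.002},
    {"grip":-0.57,"dx":0,"dy":0.004,"dz":0,"ax":0,"ay":0,"az":-0.002},
    {"grip":-0.57,"dx":0,"dy":0.005,"dz":0,"ax":0,"ay":0,"az":-0.003},
    {"grip":-0.57,"dx":0,"dy":0,"dz":0,"ax":0,"ay":0,"az":0}
  ]
}}

```text
time_s: 29.9
eef_pos: [560.7, -315.6, 13.3]
orientation: [-0.001, 0.744, 0.669, -0.001]
contact_force: [-6.5, -0.2, 4.9]
gripper_width: 0.214
grip_force: 3.0
```

Call:
{"fn": "move_arm", "kwargs": {
  "targets": [
    {"grip":-0.57,"dx":0,"dy":0,"dz":0,"ax":0,"ay":0,"az":0},
    {"grip":-0.57,"dx":0,"dy":0,"dz":0,"ax":0,"ay":0,"az":0},
    {"grip":-0.57,"dx":0,"dy":0,"dz":0,"ax":0,"ay":0,"az":0},
    {"grip":-0.57,"dx":0,"dy":0,"dz":0,"ax":0,"ay":0,"az":0},
    {"grip":-0.57,"dx":0,"dy":0,"dz":0,"ax":0,"ay":0,"az":0},
    {"grip":-0.57,"dx":0,"dy":0,"dz":0,"ax":0,"ay":0,"az":0},
    {"grip":-0.57,"dx":0,"dy":0,"dz":0,"ax":0,"ay":0,"az":0},
    {"grip":-0.57,"dx":0,"dy":0,"dz":0,"ax":0,"ay":0,"az":0}
  ]
}}

```text
time_s: 30.7
eef_pos: [560.6, -315.6, 13.3]
orientation: [-0.0, 0.744, 0.669, -0.001]
contact_force: [-5.6, 0.4, 4.5]
gripper_width: 0.212
grip_force: 2.9
```

Call:
{"fn": "move_arm", "kwargs": {
  "targets": [
    {"grip":-0.5,"dx":0,"dy":-0.006,"dz":0,"ax":0,"ay":0,"az":0},
    {"grip":-0.5,"dx":0,"dy":0,"dz":0,"ax":0,"ay":0,"az":0},
    {"grip":-0.5,"dx":0,"dy":0,"dz":-0.04,"ax":0,"ay":0,"az":0},
    {"grip":-0.5,"dx":0,"dy":0,"dz":-0.08,"ax":0,"ay":0,"az":0},
    {"grip":-0.5,"dx":0,"dy":0,"dz":-0.09,"ax":0,"ay":0,"az":0},
    {"grip":-0.5,"dx":0,"dy":0,"dz":-0.09,"ax":0,"ay":0,"az":0},
    {"grip":-0.5,"dx":-0.08,"dy":0,"dz":-0.05,"ax":0,"ay":0,"az":0},
    {"grip":-0.5,"dx":-0.08,"dy":0,"dz":0,"ax":0,"ay":0,"az":0}
  ]
}}

```text
time_s: 31.5
eef_pos: [552.7, -396.6, 194.1]
orientation: [0.006, 0.743, 0.669, 0.001]
contact_force: [0.3, -1.1, 0.1]
gripper_width: 0.251
grip_force: 0.0
```

```bash
python3 - <<'E'
from h import *
capture('wrist');capture('wrist')
w=snap('wrist','w11');f=w['frame'];m=(f.max(2)<60).astype(np.uint8);n,_,st,ce=cv2.connectedComponentsWithStats(m)
u=w2px(w,(550,-344,42));i=min(range(1,n),key=lambda i:np.hypot(*(ce[i]-u))+(1e3 if st[i,4]<40 else 0));print(px2w(w,*ce[i],42),st[i,4])
# other things unmoved: scene difference before/after away from robot, fixture, clamp
a=ld('s0')['frame'];s=snap('scene','s11')['frame'];d=cv2.absdiff(a,s).max(2)
for nm,(x,y) in dict(awl=(355,188),mallet=(228,140),jar=(245,230),stone=(297,264),weight=(453,266),brush=(245,158),cup=(208,165)).items(): print(nm,(d[y-14:y+14,x-14:x+14]>40).sum())
print(observe()['contact_force'])
E
```

```text
[ 552.63828539 -345.11441723   42.        ] 278
awl 0
mallet 523
jar 0
stone 0
weight 0
brush 0
cup 210
[ 1.15805411 -0.41702631 -0.02326113]
```

```bash
python3 -c "
from plant import sign_off
print(sign_off())"
```

```text
the job is handed in; nothing more can be done
None
```

The job is handed in, after about 32 s of the 66 s allowed: the cover lies open, the wooden half is seated on the bed with its seam against the mate, and the cam lever is turned in line with the clamp at roughly 1.59 rad. Awl, jar, stone, weight and brush look unchanged; the robot was in view at the mallet and mug, so I could not compare those.

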